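# Pack and lock a tower of keyed sample trays on a free-spinning turntable

## Robot

A 6-joint arm with a two-finger parallel gripper is mounted at the origin on a cart in front of the work surface, level with it; the furniture and walls round the work are solid. World frame = base frame: x ahead of the robot, y to its left, z up, the work surface at z = 0. Lengths are in m, angles in rad, forces in N, time in s.
With the tool pointing down it reaches from about 0.325 to 0.85 m from the base axis. Payload 4.4 kg.
Tool frame: the origin (TCP) lies at the very end of the fingers, on their centre line; the grasp point (between the pads) lies 19 mm behind it; z points along the fingers, y is the line along which they close (so a half turn about z gives the same grasp; the last joint's range is limited). The gripper opens to 94 mm and grips with 3 to 60 N. Pads are 16 mm wide; open, the fingers measure 119 mm over their backs; the gripper's body (75 mm by 177 mm) begins 78 mm behind the grasp point.
Start: joints at [-1.423, 0.207, 1.542, -0, 1.393, -0.15], TCP at [0.169, -0.55, 0.205] pointing down, gripper open.
Joint ranges: [-2.73, 2.73], [-0.86, 2.22], [0.23, 2.46], [-1.11, 4.25], [0.08, 2.63], [-2.82, 2.82]. Speed limits (rad/s): [2.79, 2.79, 3.14, 3.14, 3.14, 3.14].

## Interface

Orientations are given as a rotation vector (axis times angle).
In Python, from cell import bot gives the robot as it stands.
- The arm moves only by the tool carry_out, never from a script. Its argument "deltas" is a list that holds one entry, the list of rows, each a list of 7 numbers: the turn, a rotation vector about the tool's x, y, z in rad, then the shift along the tool's x, y, z in cm, then the finger opening in cm, from 0 to 9.4. In form: [[[ax, ay, az, x, y, z, jaw], ...]]. A call has exactly 8 rows; each row shifts and turns the commanded pose from where the row before left it, along the tool's axes as they then stand; what a row does not reach is not made up. A row lasts 1/10 s, in which the tool goes at most 50 mm and 8.59 degrees, less where a joint would pass 70% of its speed; a pose out of reach is approached as far as the arm can. A call with a gripper value outside its range is refused whole. The fingers move at their own pace and stop on an object; "grip_force" is the grip in N (left out, the last holds). Time passes only in rows, so rows that do not move let the fingers close, or fill a call up. It gives the time, the measured TCP pose, the force, the opening and the grip force at its end, in the units of the state.
- bot.read_state(): the state, without advancing time (a new reading comes with each control period).
- bot.grab_frame(name): name is "scene" or "top" or "wrist"; returns the picture (420x560x3 uint8, red, green, blue); there is no depth.
- bot.camera_model(name): a dict with "mtx" (3x3 intrinsics, pixels), "xyz" and "orientation" of the camera in the world. Camera axes: x right, y down, z forward; pixel columns grow to the right and rows downward; lengths in m; the calibration is good to about 2 mm. A picture is of the moment at which its call begins: read the wrist's pose just before it. camera_model takes no time and is no camera call; for the wrist camera it gives the pose at the moment of the call.
- bot.sign_off(): hands the job in; it is judged then, once.
Trained networks look in the newest picture that a camera, given by its name, has taken for a name from the list of things; names that differ only in an ending like _2 or _b are one class to them, and where a whole thing is asked for, a point or a joint stands for the part that bears it (a point fixed in the world has none). Each returns a list of dicts, best first, with "score" (0 to 1); they miss things now and then, are a little off and sometimes report something else, mostly with a low value. They report only what shows in the picture. A call takes as long as a camera call. They do not tell look-alikes from the thing itself.
- bot.silhouettes(camera, target): "pixels" (420x560 bool, what is visible of it) and "at" ([row, column] as shares, 0 to 1, of the picture: columns of its width, rows of its height, amid what is visible of it).
- bot.mark_of(camera, target): "at" ([row, column] as shares, 0 to 1, of the picture: columns of its width, rows of its height: a listed point, or the origin of a listed thing).
The state is a dict: "clock": time; "q": joint angles; "joint_velocities": joint speeds; "joint_efforts": joint torques, N m; "tool_pos": TCP position; "ee_rot": TCP orientation; "ft_force": force on the tool from outside, world axes, zero at the start; "torque": the same for the moment, N m; "width": opening from 0.0 (shut) to 1.0 (fully open); "grip_force": force on a finger pad.
Only numpy, scipy, OpenCV 4.12 (cv2) and the standard library are available. Lean on these libraries where they do the work, as an engineer would, in place of code of your own. Each camera call takes 0.05 s, during which the arm holds its last target. There are 200 camera calls.

## Task

Pack up the jade samples on the turntable, which spins freely: first slide its brake fully in to hold it; then stack all the loose square trays on its square seat, in any order, each turned so that its notch drops home over the brass key below, and put the lid on top in the same way. With the brake still in, turn the lid's knob clockwise to its stop, then draw the brake fully back so that the locked tower can spin again. Leave the other things on the table where they are.

Things in the scene. Friction and masses are not known exactly. Their poses are not given: they have to be found in the camera images.
- sample_tray_a: square open pine tray, 64 x 64 mm, 35 mm high over all, a carved jade disc bedded in it; 2 or 3 of the four alike trays are present. Origin: centre of the underside of its foot, z up. Foot 51 mm square, 5 mm deep; flat 64 mm sides z 5 to 35 mm (grip across x or y), walls 4 mm, opening 56 mm square. Brass key (14 mm wide, 8 mm inward, 6 mm deep) inside the +x wall at the rim
- sample_tray_b: tray like sample_tray_a. The foot of each has a notch (20 mm wide) in the middle of its +x side: it drops home only with its x axis pointing the same way as that of what is below, with 2.5 mm play each way; its origin is then 30 mm above the origin of the tray below. Turned wrongly it stays some 5 mm high
- sample_tray_c: tray like sample_tray_a
- sample_tray_d: tray like sample_tray_a
- lid: square pine lid 64 x 64 mm with a black twist knob, 51 mm high over all. Origin: centre of the underside of its foot, z up. Foot and notch (+x side) as on the trays; slab with flat 64 mm sides z 5 to 17 mm; a small brass square on top marks the +x side. Home on a tray its origin is 30 mm above the tray's, x axes the same way
- knob_grip (a point): point on the knob's axis at which to grip it, 44 mm above the lid's origin. The grip is an upright bar 46 mm along this frame's x, 12 mm thick along its y, 21 to 51 mm above the lid's origin, over a disc of 40 mm diameter. It turns with the knob; at joint value 0 its x is the lid's x
- knob (a joint): twist knob on the lid, rad: 0 open, grows clockwise from above, stop at 1.25 (locked). Stiff (0.15 N m), stays where left; play of the keyed stack (up to 0.1 rad a layer) may be taken up first. With the brake out the whole tower turns along instead
- seat (a point): point on the turntable's axis, 35 mm above the table, where the origin of the lowest tray lies when home; turns with the platter, x toward the seat's key, z up. The seat: square frame 64 mm outside, 56 inside, keyed as the trays, rim 5 mm above this point. Below it an aluminium wheel with 12 lobes, 136 mm across, top 28 mm above the table, spins freely on a dark round base 164 mm across
- brake (a joint): steel bar that slides in the stand's guides toward the turntable's axis, m: 0 fully back, 0.024 fully in, its round nose then between two lobes of the wheel, holding it; going in it turns the wheel to the nearest gap by itself (15 degrees at most), but met head-on a lobe can stop it at about 0.011: then turn the wheel a little. About 3 N to slide; stays where left. The wheel is free below 0.011
- brake_grip (a point): grip point on the brake's upright black handle, 56 mm above the table; handle 32 mm along this frame's x, 12 mm thick along y, 26 to 70 mm above the table. The brake slides along this x (+x is in). At 0 this point is 160 mm from the turntable's axis. Guide rails 26 mm high on both sides
- loupe: bystander: folded loupe, 24 x 36 x 16 mm, origin under its centre
- ink_tin: bystander: flat round tin, 60 mm across, 20 mm high, origin under its centre
Not all that is in view belongs to the job. What is shaped like the lid but turquoise is not meant.

How it is judged:
By the outcome, as a careful person would: the job done as asked, in the order asked, and still so for the second after the job is handed in, with the robot touching nothing.
Of sample_tray_a, sample_tray_b, sample_tray_c, sample_tray_d only 2 to 3 are there at a start; the rules pass over those that are not, and their reading is None.
At some moment in a run one of sample_tray_a, sample_tray_b, sample_tray_c, sample_tray_d, lid may be knocked a few centimetres aside while the robot is not near it.
It also fails if it takes over 210 s, if anything falls off the work surface, if the arm or the gripper's body presses on something with over 40 N, if the wrist force passes 120 N, or if a joint passes its speed limit or range.

## Working session

There is one attempt and no reset: what is moved stays moved. The work goes in short steps, Python scripts to look and compute and a tool call to move; the robot and the scene stay as the last step left them, time stands still between calls to the robot, and variables do not carry over. Pictures are saved under pics/ and viewed, at most 14 in all, crops included, and the job is handed in when it is done.

Besides the shell and the picture viewer there is one more tool, called after "Call:" by a JSON object that holds its "method" and its "body", one argument or row to a line. carry_out: Moves the arm, as the interface text tells. Its arguments: {"type":"object","properties":{"deltas":{"type":"array","items":{"type":"array","items":{"type":"array","items":{"type":"number"}}}},"grip_force":{"type":"number"}},"required":["deltas"]}

```bash
mkdir -p pics; ls
cat > h.py <<'E'
import numpy as np, cv2
from scipy.spatial.transform import Rotation as R
from cell import bot
def cam(n):
    m=bot.camera_model(n); K=np.array(m["mtx"]); o=np.array(m["orientation"],float)
    Rm=R.from_rotvec(o).as_matrix() if o.shape==(3,) else o
    return K,np.array(m["xyz"]),Rm
def unproj(c,u,v,z):
    K,p,Rm=c; d=Rm@np.linalg.solve(K,[u,v,1]); return p+d*(z-p[2])/d[2]
def proj(c,P):
    K,p,Rm=c; q=K@(Rm.T@(np.array(P)-p)); return q[:2]/q[2]
def save(n,f): 
    im=bot.grab_frame(n); cv2.imwrite("pics/"+f,im[:,:,::-1]); return im
E
python3 - <<'E'
from h import *
for n in ["top","scene"]:
    im=save(n,n+"0.png"); c=cam(n); print(n,c[1],bot.camera_model(n)["orientation"],c[0][0,0])
    for t,z in [("sample_tray_a",0),("lid",0),("knob_grip",.044),("seat",.035),("brake_grip",.056),("loupe",0),("ink_tin",0)]:
        for d in bot.mark_of(n,t):
            v,u=d["at"][0]*420,d["at"][1]*560
            print(t,round(d["score"],2),round(u),round(v),unproj(c,u,v,z).round(4)[:2])
print(bot.read_state())
E
```

```text
pics
top [0.32086035 0.06759047 0.98070243] [-2.13823289  2.06979714 -0.23643829] 465.59930327320393
sample_tray_a 0.88 145 246 [0.4416 0.3457]
sample_tray_a 0.19 407 274 [ 0.401  -0.2075]
lid 0.76 221 238 [0.4648 0.1853]
lid 0.75 153 173 [0.6035 0.3426]
lid 0.34 326 183 [ 0.5937 -0.0371]
knob_grip 0.85 148 171 [0.5946 0.3405]
knob_grip 0.7 143 246 [0.4373 0.3359]
knob_grip 0.54 218 235 [0.4632 0.1878]
seat 0.73 328 178 [ 0.5941 -0.0366]
brake_grip 0.98 336 249 [ 0.4424 -0.0522]
ink_tin 0.82 408 275 [ 0.3988 -0.2099]
scene [0.2340247  0.61023701 0.6802221 ] [-0.7002561   2.67576672 -1.06810555] 398.6541456405343
sample_tray_a 0.64 239 335 [0.4405 0.3428]
sample_tray_a 0.62 210 251 [0.5949 0.2105]
lid 0.85 270 266 [0.4637 0.1814]
lid 0.66 169 299 [0.5973 0.3453]
knob_grip 0.89 269 254 [0.4663 0.1842]
knob_grip 0.68 167 284 [0.598 0.34 ]
seat 0.68 267 177 [ 0.5885 -0.0235]
seat 0.27 325 182 [ 0.457  -0.0771]
brake_grip 0.9 324 182 [ 0.4529 -0.0526]
loupe 0.49 225 295 [0.5069 0.2853]
ink_tin 0.65 364 171 [ 0.3981 -0.2038]
{'clock': 0.8, 'q': array([-1.42246747e+00,  2.06571167e-01,  1.54151776e+00, -3.27637734e-06,
        1.39352466e+00, -1.50459002e-01]), 'joint_velocities': array([ 0.00060018,  0.00062084, -0.00043906, -0.00092491, -0.00032882,
        0.00263803]), 'joint_efforts': array([-9.25526774e-05, -3.70832562e+01, -2.81743866e+01,  6.97389292e-02,
        2.72861734e-02, -8.82664438e-06]), 'tool_pos': array([ 0.16926675, -0.54950712,  0.20545462]), 'ee_rot': array([-3.10657908e+00, -4.67588790e-01,  5.03080105e-06]), 'ft_force': array([ 0.2015469 ,  0.7293097 , -0.35211468]), 'torque': array([ 0.03667234, -0.06142184,  0.03411279]), 'grip_force': 0.0, 'width': 1.004969306225862}
```

Run:
```python
import cv2
a=cv2.imread("pics/top0.png")[100:340,80:480]; cv2.imwrite("pics/top0b.png",cv2.resize(a,(800,480),interpolation=cv2.INTER_CUBIC))
a=cv2.imread("pics/scene0.png")[100:400,100:440]; cv2.imwrite("pics/scene0b.png",cv2.resize(a,(680,600),interpolation=cv2.INTER_CUBIC))
```

```text
(no output)
```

View pics/top0b.png

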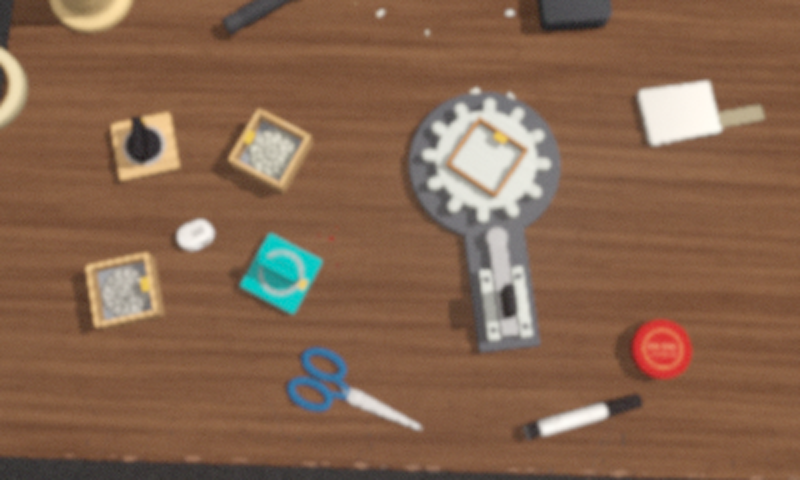

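View pics/scene0b.png

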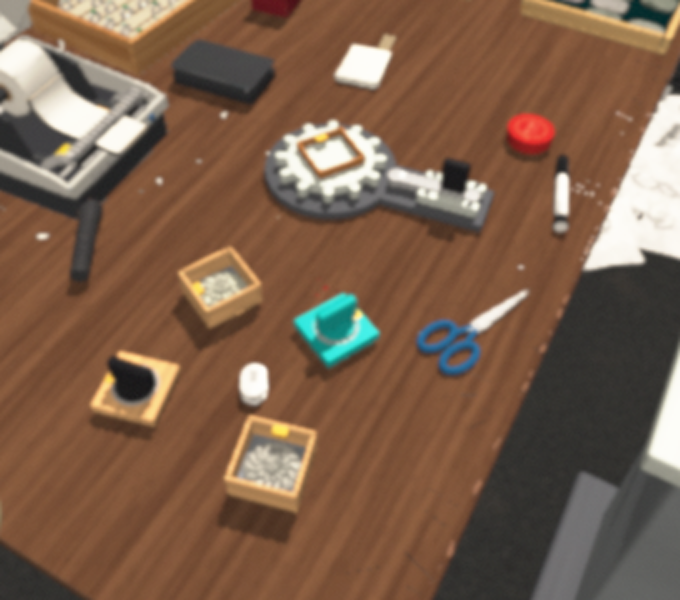

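Top crop (scale 2, offset 80,100) shows two loose trays at about (270,150) and (123,290). The pine lid is at (145,147) and the turquoise look-alike at (282,273). The turntable seat is at (487,157) with its key at the upper right, and the brake handle at (508,300). The scene view agrees. I'll go to the brake first.

```bash
cat >> h.py <<'E'
def pose():
    s=bot.read_state(); M=R.from_rotvec(s["ee_rot"]).as_matrix()
    return np.array(s["tool_pos"]),np.arctan2(M[1,0],M[0,0]),M,s
def go(x,y,z,psi):
    p,a,M,s=pose(); d=np.array([x,y,z])-p; t=(a-psi+np.pi/2)%np.pi-np.pi/2
    b=a-t
    q6=s["q"][5]
    print("now",p.round(4),"psi %.3f q1 %.2f q6 %.2f tilt %s"%(a,s["q"][0],q6,M[:2,2].round(4)),"F",s["ft_force"].round(1),"T",s["torque"].round(2),"w %.1f"%(94*s["width"]),"g %.1f t %.1f"%(s["grip_force"],s["clock"]))
    print("turn %.3f ; shift cm before turn"%t,(M.T@d*100).round(2)," ; shift after turn",(100*np.array([d[0]*np.cos(b)+d[1]*np.sin(b),d[0]*np.sin(b)-d[1]*np.cos(b),-d[2]])).round(2))
def look(n,names,scoremin=.15,f=None):
    im=save(n,f) if f else bot.grab_frame(n); c=cam(n)
    for t,z in names:
        for d in bot.mark_of(n,t):
            if d["score"]<scoremin: continue
            v,u=d["at"][0]*420,d["at"][1]*560
            print(n,t,round(d["score"],2),round(u),round(v),unproj(c,u,v,z).round(4)[:2])
    return im,c
E
python3 -c "
from h import *
go(.447,-.0525,.14,.103)"
```

```text
now [ 0.1693 -0.5495  0.2055] psi 0.299 q1 -1.42 q6 -0.15 tilt [-0.  0.] F [ 0.2  0.7 -0.4] T [ 0.04 -0.06  0.03] w 94.5 g 0.0 t 0.8
turn 0.196 ; shift cm before turn [ 41.17 -39.32   6.55]  ; shift after turn [ 32.74 -46.58   6.55]
```

Call:
{"method": "carry_out", "body": {
  "deltas": [
    [[0,0,0.098,0,0,0,9.4],[0,0,0.098,0,0,0,9.4],[0,0,0,2.34,-3.33,0,9.4],[0,0,0,2.34,-3.33,0,9.4],[0,0,0,2.34,-3.33,0,9.4],[0,0,0,2.34,-3.33,0,9.4],[0,0,0,2.34,-3.33,0,9.4],[0,0,0,2.34,-3.33,0,9.4]]
  ]
}}

```text
clock: 1.6
tool_pos: [0.289, -0.335, 0.2057]
ee_rot: [3.137, 0.161, 0.001]
ft_force: [1.4, -0.3, 0.7]
width: 0.999
grip_force: 0.0
```

Call:
{"method": "carry_out", "body": {
  "deltas": [
    [[0,0,0,2.34,-3.33,0,9.4],[0,0,0,2.34,-3.33,0,9.4],[0,0,0,2.34,-3.33,0,9.4],[0,0,0,2.34,-3.33,0,9.4],[0,0,0,2.34,-3.33,0,9.4],[0,0,0,2.34,-3.33,0,9.4],[0,0,0,2.0,-3.0,0,9.4],[0,0,0,0,0,0,9.4]]
  ]
}}

```text
clock: 2.4
tool_pos: [0.4256, -0.088, 0.2057]
ee_rot: [-3.136, -0.171, -0.002]
ft_force: [0.3, -0.7, 0.3]
width: 1.002
grip_force: 0.0
```

Run:
```python
from h import *
go(.447,-.0525,.14,.103)
im,c=look("wrist",[("brake_grip",.056),("seat",.035)],f="w1.png"); print(c[1])
look("top",[("brake_grip",.056)])
```

```text
now [ 0.4256 -0.088   0.2057] psi 0.109 q1 -0.40 q6 1.06 tilt [0.001  0.0011] F [ 0.3 -0.7  0.3] T [-0.04  0.02  0.  ] w 94.2 g 0.0 t 2.4
turn 0.006 ; shift cm before turn [ 2.5  -3.29  6.58]  ; shift after turn [ 2.49 -3.32  6.57]
wrist brake_grip 0.81 240 182 [ 0.4361 -0.0441]
wrist seat 0.97 237 27 [ 0.5938 -0.0262]
[ 0.49848986 -0.08150233  0.38585812]
```

View pics/w1.png

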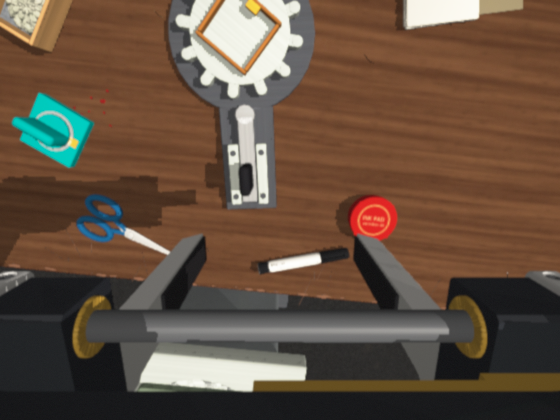

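Wrist view: the handle is near (246,178), the seat near (238,30) with its key at (255,5). The brake runs along image-vertical, which matches the tool yaw. I'll get closer.

Call:
{"method": "carry_out", "body": {
  "deltas": [
    [[0,0,0,0.4,-1.0,1.6,9.4],[0,0,0,0.4,-1.0,1.6,9.4],[0,0,0,0.2,-1.0,1.6,9.4],[0,0,0,0.2,-0.9,1.6,9.4],[0,0,0,0,0,0,5],[0,0,0,0,0,0,5],[0,0,0,0,0,0,5],[0,0,0,0,0,0,5]]
  ]
}}

```text
clock: 3.45
tool_pos: [0.4331, -0.0522, 0.1426]
ee_rot: [3.137, 0.16, 0.003]
ft_force: [-0.6, 0.5, -0.3]
width: 0.696
grip_force: 0.0
```

Run:
```python
from h import *
go(.44,-.048,.037,.11)
im,c=look("wrist",[("brake_grip",.056),("seat",.035)],f="w2.png"); print(c[1])
p=pose()[0]; print(proj(c,p),proj(c,[*p[:2],.06]))
look("top",[("brake_grip",.056),("seat",.035)])
```

```text
now [ 0.4331 -0.0522  0.1426] psi 0.102 q1 -0.32 q6 1.15 tilt [ 0.0021 -0.0008] F [-0.6  0.5 -0.3] T [ 0.01 -0.02  0.05] w 65.5 g 0.0 t 3.5
turn -0.008 ; shift cm before turn [ 0.71 -0.36 10.56]  ; shift after turn [ 0.73 -0.35 10.56]
wrist seat 0.81 268 16 [ 0.5966 -0.0252]
[ 0.50636339 -0.04407115  0.32283049]
[279.58157612 247.22640327] [279.53168092 212.52149383]
top seat 0.65 323 179 [ 0.5918 -0.0265]
```

View pics/w2.png

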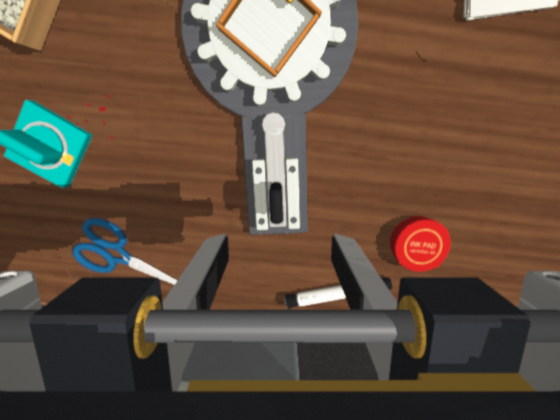

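Run:
```python
from h import *
c=cam("wrist")
for u,v,z in [(276,183,.03),(276,183,.07),(276,222,.07),(276,205,.07),(276,230,0.026),(275,122,.02),(268,232,.012)]: print(u,v,z,unproj(c,u,v,z).round(4))
```

```text
276 183 0.03 [ 0.4534 -0.0454  0.03  ]
276 183 0.07 [ 0.4606 -0.0451  0.07  ]
276 222 0.07 [ 0.4262 -0.0486  0.07  ]
276 205 0.07 [ 0.4415 -0.047   0.07  ]
276 230 0.026 [ 0.4037 -0.0503  0.026 ]
275 122 0.02 [ 0.5107 -0.0385  0.02  ]
268 232 0.012 [ 0.3957 -0.0422  0.012 ]
```

The handle sits at rows 183–222, column 276, so it is about (0.441, -0.047). I'll grip it there.

Call:
{"method": "carry_out", "body": {
  "deltas": [
    [[0,0,-0.01,0.4,-0.2,2.2,5],[0,0,-0.01,0.4,-0.25,2.2,5],[0,0,0,0,0,2.0,5],[0,0,0,0,0,2.0,5],[0,0,0,0,0,2.1,5],[0,0,0,0,0,0,5],[0,0,0,0,0,0,0],[0,0,0,0,0,0,0]]
  ],
  "grip_force": 20
}}

```text
clock: 4.55
tool_pos: [0.4409, -0.0463, 0.0376]
ee_rot: [3.135, 0.193, 0.003]
ft_force: [-0.9, -0.0, 1.2]
width: 0.397
grip_force: 0.0
```

Call:
{"method": "carry_out", "body": {
  "deltas": [
    [[0,0,0,0,0,0,0],[0,0,0,0,0,0,0],[0,0,0,0,0,0,0],[0,0,0,0,0,0,0],[0,0,0,0,0,0,0],[0,0,0,0,0,0,0],[0,0,0,0,0,0,0],[0,0,0,0,0,0,0]]
  ]
}}

```text
clock: 5.35
tool_pos: [0.4407, -0.0482, 0.0372]
ee_rot: [3.131, 0.195, 0.002]
ft_force: [-0.4, -6.1, -0.5]
width: 0.127
grip_force: 20.0
```

Run:
```python
from h import *
go(.44,-.047,.037,.11)
```

```text
now [ 0.4407 -0.0482  0.0372] psi 0.124 q1 -0.30 q6 1.15 tilt [ 0.0018 -0.0043] F [-0.4 -6.1 -0.5] T [-0.97  0.09  0.23] w 12.0 g 20.0 t 5.3
turn 0.014 ; shift cm before turn [-0.05 -0.13  0.02]  ; shift after turn [-0.06 -0.13  0.02]
```

Call:
{"method": "carry_out", "body": {
  "deltas": [
    [[0,0,0,0.3,0.2,0,0],[0,0,0,0.4,0,0,0],[0,0,0,0.4,0,0,0],[0,0,0,0.4,0,0,0],[0,0,0,0.4,0,0,0],[0,0,0,0.4,0,0,0],[0,0,0,0.3,0,0,0],[0,0,0,0,0,0,0]]
  ]
}}

```text
clock: 6.15
tool_pos: [0.4608, -0.0454, 0.0367]
ee_rot: [3.135, 0.197, -0.019]
ft_force: [-14.3, -3.5, 16.1]
width: 0.123
grip_force: 20.0
```

Run:
```python
from h import *
go(.44,-.047,.037,.11)
```

```text
now [ 0.4608 -0.0454  0.0367] psi 0.126 q1 -0.28 q6 1.17 tilt [-0.0122 -0.0014] F [-14.3  -3.5  16.1] T [-0.69  2.57  0.24] w 11.6 g 20.0 t 6.2
turn 0.016 ; shift cm before turn [-2.08 -0.1  -0.01]  ; shift after turn [-2.08 -0.07 -0.03]
```

Call:
{"method": "carry_out", "body": {
  "deltas": [
    [[0,0,0,0.15,0,0,0],[0,0,0,0.15,0,0,0],[0,0,0,0.15,0,0,0],[0,0,0,0.15,0,0,0],[0,0,0,0,0,0,0],[0,0,0,0,0,0,0],[0,0,0,0,0,0,0],[0,0,0,0,0,0,0]]
  ]
}}

```text
clock: 6.95
tool_pos: [0.4634, -0.0449, 0.0358]
ee_rot: [3.135, 0.198, -0.03]
ft_force: [-20.0, -5.2, 18.5]
width: 0.129
grip_force: 20.0
```

Run:
```python
from h import *
go(.44,-.047,.037,.11)
```

```text
now [ 0.4634 -0.0449  0.0358] psi 0.126 q1 -0.28 q6 1.17 tilt [-0.0188 -0.0018] F [-20.   -5.2  18.5] T [-1.13  3.57  0.27] w 12.1 g 20.0 t 7.0
turn 0.016 ; shift cm before turn [-2.35 -0.09 -0.07]  ; shift after turn [-2.35 -0.05 -0.12]
```

Call:
{"method": "carry_out", "body": {
  "deltas": [
    [[0,0,0,0,0,0,5],[0,0,0,0,0,0,5],[0,0,0,0,0,0,5],[0,0,0,0,0,-2.5,5],[0,0,0,0,0,-2.5,5],[0,0,0,0,0,-2.5,5],[0,0,0,0,0,-2.5,5],[0,0,0,-0.5,0,-2.5,9.4]]
  ]
}}

```text
clock: 7.75
tool_pos: [0.4675, -0.0445, 0.1627]
ee_rot: [-3.136, -0.193, -0.002]
ft_force: [0.4, -0.2, 0.1]
width: 0.583
grip_force: 0.0
```

Run:
```python
from h import *
go(.44,-.047,.037,.11)
im,c=look("wrist",[("brake_grip",.056),("seat",.035)],f="w3.png")
a=im[0:260,120:400]; cv2.imwrite("pics/w3b.png",cv2.resize(a[:,:,::-1],None,fx=2.3,fy=2.3,interpolation=cv2.INTER_CUBIC))
```

```text
now [ 0.4675 -0.0445  0.1627] psi 0.123 q1 -0.28 q6 1.17 tilt [0.0011 0.0001] F [ 0.4 -0.2  0.1] T [-0.02 -0.02 -0.02] w 54.8 g 0.0 t 7.8
turn 0.013 ; shift cm before turn [-2.78 -0.09 12.56]  ; shift after turn [-2.76 -0.05 12.57]
wrist brake_grip 0.86 279 211 [ 0.4638 -0.0456]
wrist seat 0.85 276 68 [ 0.5985 -0.0261]
```

View pics/w3b.png

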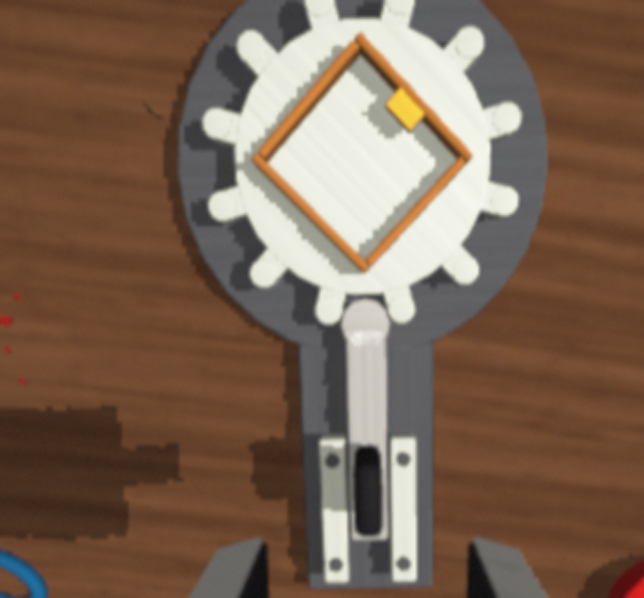

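The nose sits between two lobes and the grip-to-axis distance is 136 mm, so the brake is fully in. Seat rim corners in the crop are about (361,40), (470,157), (366,267) and (258,159), with the key at (406,109).

```bash
cat >> h.py <<'E'
def square(c,pts,z,key=None):
    P=np.array([unproj(c,u,v,z)[:2] for u,v in pts]); ctr=P.mean(0)
    e=[P[(i+1)%4]-P[i] for i in range(4)]
    L=[np.linalg.norm(x) for x in e]
    a4=np.mean([np.exp(4j*np.arctan2(x[1],x[0])) for x in e]); y=np.angle(a4)/4
    if key is not None:
        k=unproj(c,*key,z)[:2]-ctr; ka=np.arctan2(k[1],k[0]); y+=round((ka-y)/(np.pi/2))*np.pi/2; print("keydir %.3f r %.4f"%(ka,np.linalg.norm(k)))
    print("ctr",ctr.round(4),"yaw %.3f"%y,"sides",np.round(L,4)); return ctr,y
E
python3 - <<'E'
from h import *
c=cam("wrist")
f=lambda l:[(x/2.3+120,y/2.3) for x,y in l]
square(c,f([(361,35),(473,156),(366,271),(252,159)]),.040,f([(406,109)])[0])
go(.44,.34,.16,0)
E
```

```text
keydir -0.641 r 0.0247
ctr [ 0.5949 -0.0274] yaw -0.644 sides [0.0626 0.0621 0.0633 0.0626]
now [ 0.4686 -0.0449  0.1631] psi 0.123 q1 -0.28 q6 1.17 tilt [ 0.0047 -0.001 ] F [-0.1 -0.4  0.1] T [0.02 0.04 0.03] w 66.6 g 0.0 t 7.9
turn 0.123 ; shift cm before turn [  1.88 -38.55   0.26]  ; shift after turn [ -2.86 -38.49   0.31]
```

Call:
{"method": "carry_out", "body": {
  "deltas": [
    [[0,0,0,-0.5,-4.1,-0.5,9.4],[0,0,0,-0.5,-4.1,-0.5,9.4],[0,0,0,-0.5,-4.1,-0.5,9.4],[0,0,0,-0.5,-4.1,-0.5,9.4],[0,0,0,-0.5,-4.1,-0.5,9.4],[0,0,0,-0.5,-4.1,-0.5,9.4],[0,0,0,-0.5,-4.1,-0.5,9.4],[0,0,0,-0.3,-3.7,-0.2,9.4]]
  ]
}}

```text
clock: 8.7
tool_pos: [0.388, 0.274, 0.197]
ee_rot: [3.135, 0.194, -0.003]
ft_force: [-0.1, -0.8, -0.6]
width: 1.001
grip_force: 0.0
```

Call:
{"method": "carry_out", "body": {
  "deltas": [
    [[0,0,0,0,0,0,9.4],[0,0,0,0,0,0,9.4],[0,0,0,0,0,0,9.4],[0,0,0,0,0,0,9.4],[0,0,0,0,0,0,9.4],[0,0,0,0,0,0,9.4],[0,0,0,0,0,0,9.4],[0,0,0,0,0,0,9.4]]
  ]
}}

```text
clock: 9.5
tool_pos: [0.3896, 0.2721, 0.1986]
ee_rot: [-3.136, -0.192, -0.0]
ft_force: [0.5, 0.5, 0.8]
width: 0.999
grip_force: 0.0
```

Run:
```python
from h import *
go(.39,.27,.2,.12)
im,c=look("wrist",[("sample_tray_a",0),("lid",0),("knob_grip",.044)],f="w4.png")
a=im[0:260]; cv2.imwrite("pics/w4b.png",cv2.resize(a[:,:,::-1],(800,371),interpolation=cv2.INTER_CUBIC))
```

```text
now [0.3896 0.2721 0.1986] psi 0.122 q1 0.43 q6 1.88 tilt [0.0003 0.0001] F [0.5 0.5 0.8] T [ 0.05 -0.01 -0.01] w 93.9 g 0.0 t 9.5
turn 0.002 ; shift cm before turn [ 0.02  0.21 -0.14]  ; shift after turn [ 0.02  0.21 -0.14]
wrist sample_tray_a 0.94 223 139 [0.4408 0.3481]
wrist sample_tray_a 0.66 366 10 [0.5994 0.2022]
wrist lid 0.96 353 137 [0.463  0.1909]
wrist knob_grip 0.78 367 135 [0.4666 0.1867]
```

View pics/w4b.png

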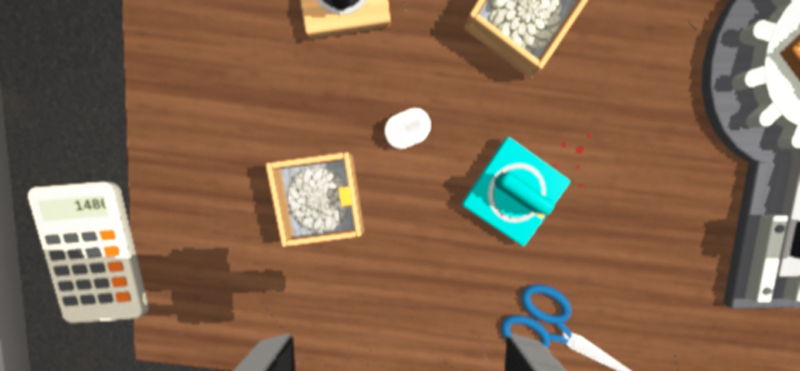

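Tray 2 rim corners are about (267,164), (350,153), (362,236) and (282,246) in the crop, with the key at (347,196). The loupe is at (408,128).

```bash
cat >> h.py <<'E'
def place(c1,y1,psi_grasp):  # keep grasp offset: tool yaw needed at seat
    pass
E
python3 - <<'E'
from h import *
c=cam("wrist")
f=lambda l:[(x/1.4286,y/1.4286) for x,y in l]
ct,y=square(c,f([(267,164),(350,153),(362,236),(282,246)]),.035,f([(347,196)])[0])
for k in range(4):
    psi=y+k*np.pi/2
    d=psi-y-.644; print(k,psi,d)   # psi at seat
go(*ct,.1,y)
go(*ct,.1,y+np.pi/2)
E
```

```text
keydir -1.303 r 0.0251
ctr [0.4408 0.3451] yaw -1.326 sides [0.0641 0.0633 0.0647 0.0632]
0 -1.3262833078260208 -0.644
1 0.24451301896887578 0.9267963267948965
2 1.8153093457637723 2.497592653589793
3 3.386105672558669 4.0683889803846895
now [0.3895 0.2723 0.1985] psi 0.123 q1 0.43 q6 1.88 tilt [0.0002 0.0001] F [ 0.4 -1.1 -0.1] T [ 0.03  0.08 -0.02] w 93.9 g 0.0 t 9.7
turn 1.449 ; shift cm before turn [ 5.99 -6.6   9.85]  ; shift after turn [-5.82 -6.75  9.85]
now [0.3895 0.2723 0.1985] psi 0.123 q1 0.43 q6 1.88 tilt [0.0002 0.0001] F [ 0.4 -1.1 -0.1] T [ 0.03  0.08 -0.02] w 93.9 g 0.0 t 9.7
turn -0.122 ; shift cm before turn [ 5.99 -6.6   9.85]  ; shift after turn [ 6.75 -5.82  9.85]
```

Call:
{"method": "carry_out", "body": {
  "deltas": [
    [[0,0,-0.122,0,0,0,9.4],[0,0,0,2.25,-1.94,3,9.4],[0,0,0,2.25,-1.94,3,9.4],[0,0,0,2.25,-1.94,3,9.4],[0,0,0,0,0,0,9.4],[0,0,0,0,0,0,9.4],[0,0,0,0,0,0,9.4],[0,0,0,0,0,0,9.4]]
  ]
}}

```text
clock: 10.5
tool_pos: [0.4416, 0.3452, 0.1108]
ee_rot: [-3.117, -0.383, -0.006]
ft_force: [-0.4, -0.8, -0.2]
width: 1.0
grip_force: 0.0
```

Run:
```python
from h import *
go(.4408,.3451,.01,.2445)
im,c=look("wrist",[("sample_tray_a",0)],f="w5.png")
```

```text
now [0.4416 0.3452 0.1108] psi 0.244 q1 0.51 q6 1.84 tilt [0.0035 0.0019] F [-0.4 -0.8 -0.2] T [ 0.03 -0.   -0.05] w 94.0 g 0.0 t 10.5
turn -0.000 ; shift cm before turn [-0.12 -0.   10.08]  ; shift after turn [-8.000e-02 -1.000e-02  1.008e+01]
wrist sample_tray_a 0.76 475 77 [0.5985 0.2042]
wrist sample_tray_a 0.61 278 207 [0.4396 0.3462]
```

View pics/w5.png

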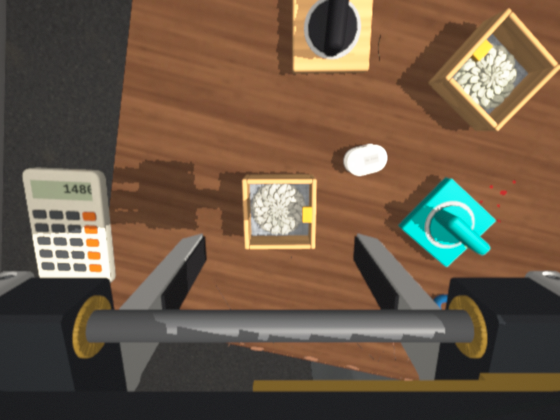

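Aligned: the tray is upright at (280,213), midway between the fingers, with the key at the right. Tray 1 is at (495,70). The loupe at (365,158) is clear of the fingers.

Call:
{"method": "carry_out", "body": {
  "deltas": [
    [[0,0,0,-0.1,0,2.5,9.4],[0,0,0,0,0,2.5,9.4],[0,0,0,0,0,2.5,9.4],[0,0,0,0,0,2.5,9.4],[0,0,0,0,0,0,9.4],[0,0,0,0,0,0,5],[0,0,0,0,0,0,5],[0,0,0,0,0,0,5]]
  ],
  "grip_force": 15
}}

```text
clock: 11.4
tool_pos: [0.4413, 0.3457, 0.0105]
ee_rot: [-3.117, -0.383, -0.006]
ft_force: [-0.2, -0.1, 0.5]
width: 0.776
grip_force: 0.0
```

Call:
{"method": "carry_out", "body": {
  "deltas": [
    [[0,0,0,0,0,0,5],[0,0,0,0,0,0,5],[0,0,0,0,0,0,5],[0,0,0,0,0,-3,5],[0,0,0,0,0,-3,5],[0,0,0,0,0,-3,5],[0,0,0,0,0,-3,5],[0,0,0,0,0,0,5]]
  ]
}}

```text
clock: 12.2
tool_pos: [0.443, 0.3467, 0.1331]
ee_rot: [-3.114, -0.383, -0.014]
ft_force: [0.6, 0.3, -0.7]
width: 0.681
grip_force: 15.0
```

Run:
```python
from h import *
go(.595,-.0272,.13,.9268)
```

```text
now [0.443  0.3467 0.1331] psi 0.245 q1 0.51 q6 1.84 tilt [0.0083 0.0047] F [ 0.6  0.3 -0.7] T [-0.03 -0.08  0.  ] w 64.0 g 15.0 t 12.2
turn -0.682 ; shift cm before turn [ 5.68 39.96  0.26]  ; shift after turn [-20.77  34.61   0.31]
```

Call:
{"method": "carry_out", "body": {
  "deltas": [
    [[0,0,0,0.7,4.7,0,5],[0,0,0,0.7,4.7,0,5],[0,0,0,0.7,4.7,0,5],[0,0,0,0.7,4.7,0,5],[0,0,0,0.7,4.7,0,5],[0,0,0,0.7,4.7,0,5],[0,0,0,0.7,4.7,0,5],[0,0,0,0.7,4.7,0,5]]
  ]
}}

```text
clock: 13.0
tool_pos: [0.5843, -0.008, 0.1262]
ee_rot: [-3.117, -0.383, 0.005]
ft_force: [0.2, -0.0, -0.6]
width: 0.677
grip_force: 15.0
```

Call:
{"method": "carry_out", "body": {
  "deltas": [
    [[0,0,0,0,2.3,0,5],[0,0,-0.136,0,0,0,5],[0,0,-0.136,0,0,0,5],[0,0,-0.136,0,0,0,5],[0,0,-0.136,0,0,0,5],[0,0,-0.138,0,0,0,5],[0,0,0,0,0,0,5],[0,0,0,0,0,0,5]]
  ]
}}

```text
clock: 13.8
tool_pos: [0.5899, -0.0285, 0.1268]
ee_rot: [-2.811, -1.399, 0.003]
ft_force: [0.0, 0.8, -1.2]
width: 0.684
grip_force: 15.0
```

Run:
```python
from h import *
go(.595,-.0272,.13,.9268)
im,c=look("wrist",[("sample_tray_a",0)],f="w6.png")
look("top",[("lid",0),("seat",.035)],f="top6.png")
```

```text
now [ 0.5899 -0.0285  0.1268] psi 0.924 q1 -0.19 q6 0.45 tilt [-0.0025  0.0005] F [ 0.   0.8 -1.2] T [0.01 0.02 0.  ] w 64.3 g 15.0 t 13.8
turn -0.003 ; shift cm before turn [ 0.41  0.33 -0.32]  ; shift after turn [ 0.41  0.33 -0.32]
wrist sample_tray_a 0.96 276 240 [ 0.5605 -0.0613]
top lid 0.66 223 238 [0.4653 0.1819]
top lid 0.61 152 171 [0.607  0.3462]
```

View pics/w6.png

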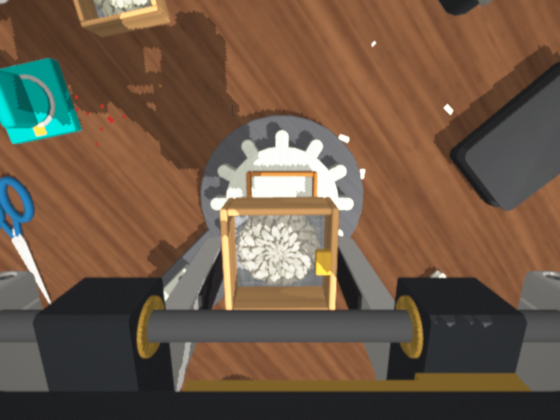

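Run:
```python
from h import *
c=cam("wrist"); p,a,M,s=pose()
for u,v,z in [(221,199,.152),(339,198,.152),(247,172,.04),(317,172,.04)]:
    print((M.T@(unproj(c,u,v,z)-p)*100).round(2))
s=M.T@(np.array([.595,-.0272,.04])-p)*100; print("seat in tool",s.round(2))
```

```text
[ 3.75 -3.13 -2.37]
[ 3.81  3.15 -2.38]
[ 3.59 -2.92  8.83]
[3.6  3.33 8.82]
seat in tool [0.37 0.25 8.83]
```

Run:
```python
from h import *
c=cam("wrist"); p,a,M,s=pose()
f=lambda u,v,z:(M.T@(unproj(c,u,v,z)-p)*100).round(2)
for u,v,z in [(230,200,.122),(221,207,.152),(221,212,.152),(300,287,.152),(300,308,.152)]: print(u,v,f(u,v,z))
# w5 : rim at tool z 7.58
for u,v in [(280,180),(280,249),(243,214),(317,214)]: print(u,v,f(u,v,p[2]-.0758))
a=cv2.imread("pics/w6.png")[180:320,200:360]; cv2.imwrite("pics/w6b.png",cv2.resize(a,None,fx=4,fy=4,interpolation=cv2.INTER_CUBIC))
```

```text
230 200 [ 2.98 -3.16  0.63]
221 207 [ 3.31 -3.15 -2.37]
221 212 [ 3.03 -3.16 -2.37]
300 287 [-1.46  1.17 -2.37]
300 308 [-2.83  1.2  -2.37]
280 180 [3.08 0.03 7.58]
280 249 [-3.26  0.04  7.58]
243 214 [ 0.05 -3.23  7.58]
317 214 [0.06 3.3  7.58]
```

View pics/w6b.png

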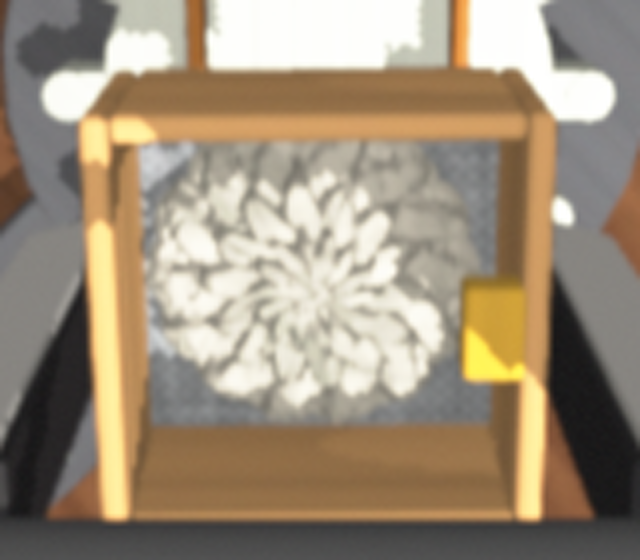

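Front rim at row 209 means the tray is centred in the hand, and its key is on the same side as the seat's key. Lowering.

Call:
{"method": "carry_out", "body": {
  "deltas": [
    [[0,0,0,0.2,0.12,1.5,5],[0,0,0,0.2,0.11,2.0,5],[0,0,0,0,0,2.0,5],[0,0,0,0,0,1.3,5],[0,0,0,0,0,0.5,5],[0,0,0,0,0,0.4,5],[0,0,0,0,0,0.4,5],[0,0,0,0,0,0,5]]
  ]
}}

```text
clock: 14.85
tool_pos: [0.5953, -0.0269, 0.0476]
ee_rot: [2.81, 1.404, 0.001]
ft_force: [0.1, -0.2, -1.7]
width: 0.68
grip_force: 15.0
```

Run:
```python
from h import *
go(.595,-.0272,.0455,.9268)
```

```text
now [ 0.5953 -0.0269  0.0476] psi 0.927 q1 -0.19 q6 0.45 tilt [ 0.0004 -0.0001] F [ 0.1 -0.2 -1.7] T [-0.04 -0.06  0.02] w 63.9 g 15.0 t 14.8
turn -0.000 ; shift cm before turn [-0.04 -0.01  0.21]  ; shift after turn [-0.04 -0.01  0.21]
```

Call:
{"method": "carry_out", "body": {
  "deltas": [
    [[0,0,0,0,0,0.2,5],[0,0,0,0,0,0.1,5],[0,0,0,0,0,0,5],[0,0,0,0,0,0,8.5],[0,0,0,0,0,0,8.5],[0,0,0,0,0,0,8.5],[0,0,0,0,0,-3,8.5],[0,0,0,0,0,-5,8.5]]
  ]
}}

```text
clock: 15.65
tool_pos: [0.5913, -0.0262, 0.1209]
ee_rot: [-2.805, -1.401, 0.013]
ft_force: [0.1, -0.6, 0.5]
width: 0.903
grip_force: 0.0
```

Call:
{"method": "carry_out", "body": {
  "deltas": [
    [[0,0,0,-2,0,-3,9.4],[0,0,0,-2,0,-3,9.4],[0,0,0,-2,0,0,9.4],[0,0,0,0,0,0,9.4],[0,0,0,0,0,0,9.4],[0,0,0,0,0,0,9.4],[0,0,0,0,0,0,9.4],[0,0,0,0,0,0,9.4]]
  ]
}}

```text
clock: 16.45
tool_pos: [0.559, -0.0742, 0.1836]
ee_rot: [-2.809, -1.405, 0.002]
ft_force: [-0.2, -0.2, 0.2]
width: 1.005
grip_force: 0.0
```

Run:
```python
from h import *
go(.595,.205,.16,.9268)
im,c=look("wrist",[("sample_tray_a",0.035),("seat",.035)],f="w7.png")
```

```text
now [ 0.559  -0.0742  0.1836] psi 0.928 q1 -0.29 q6 0.36 tilt [-0.0013  0.0005] F [-0.2 -0.2  0.2] T [-0.02 -0.03 -0.02] w 94.5 g 0.0 t 16.4
turn 0.001 ; shift cm before turn [ 24.5  -13.86   2.37]  ; shift after turn [ 24.49 -13.88   2.36]
wrist sample_tray_a 0.63 282 142 [ 0.5966 -0.0287]
```

View pics/w7.png

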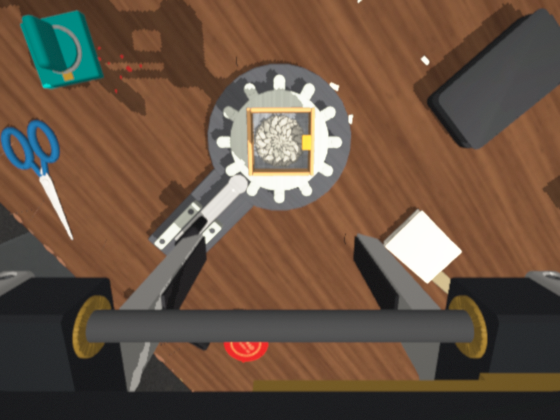

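Tray home and square on the seat at (281,141), key at the right, brake still in at (237,186). Next: view the second tray from above.

```bash
cat >> h.py <<'E'
def trayfit(c,im,name,z,near,keyz=None):
    best=None
    for d in bot.silhouettes("wrist",name):
        m=d["pixels"].astype(np.uint8); ys,xs=np.nonzero(m); w=unproj(c,xs.mean(),ys.mean(),z)[:2]
        e=np.linalg.norm(w-near)
        if best is None or e<best[0]: best=(e,m,d["score"])
    m=best[1]; cnt=max(cv2.findContours(m,cv2.RETR_EXTERNAL,cv2.CHAIN_APPROX_NONE)[0],key=cv2.contourArea)
    W=np.array([unproj(c,u,v,z)[:2] for u,v in cnt[:,0]],np.float32)*1000
    (cx,cy),(w,h),_=r=cv2.minAreaRect(W); b=cv2.boxPoints(r); e=b[1]-b[0]; y=np.arctan2(e[1],e[0])
    hsv=cv2.cvtColor(im,cv2.COLOR_RGB2HSV); k=cv2.inRange(hsv,(20,150,150),(32,255,255))*cv2.dilate(m,np.ones((3,3)))
    n,_,st,cc=cv2.connectedComponentsWithStats((k>0).astype(np.uint8)); i=1+np.argmax(st[1:,4]); K=unproj(c,*cc[i],keyz or z)[:2]*1000-[cx,cy]
    ka=np.arctan2(K[1],K[0]); y+=round((ka-y)/(np.pi/2))*np.pi/2
    print(name,"score %.2f err %.3f"%(best[2],best[0]),"ctr",round(cx,1),round(cy,1),"w,h",round(w,1),round(h,1),"yaw %.3f keydir %.3f r %.1f n %d"%(y,ka,np.hypot(*K),st[i,4])); return np.array([cx,cy])/1000,y
E
python3 - <<'E'
from h import *
c=cam("wrist"); square(c,[(248,108),(314,108),(314,175),(248,175)],.070,(308,142))
go(.523,.19,.2,.2)
E
```

```text
keydir -0.627 r 0.0258
ctr [ 0.5964 -0.0267] yaw -0.642 sides [0.0613 0.0626 0.0647 0.0626]
now [ 0.5591 -0.0745  0.184 ] psi 0.927 q1 -0.29 q6 0.36 tilt [-0.0007  0.0002] F [ 0.4  0.2 -0.9] T [-0.05 -0.08 -0.02] w 93.8 g 0.0 t 16.6
turn 0.727 ; shift cm before turn [ 19.   -18.76  -1.59]  ; shift after turn [  1.72 -26.64  -1.6 ]
```

Call:
{"method": "carry_out", "body": {
  "deltas": [
    [[0,0,0.145,0,0,-0.4,9.4],[0,0,0.145,0,0,-0.4,9.4],[0,0,0.145,0,0,-0.4,9.4],[0,0,0.145,0,0,-0.4,9.4],[0,0,0.147,0,0,0,9.4],[0,0,0,0.3,-4.5,0,9.4],[0,0,0,0.3,-4.5,0,9.4],[0,0,0,0.3,-4.5,0,9.4]]
  ]
}}

```text
clock: 17.4
tool_pos: [0.5409, 0.0604, 0.2005]
ee_rot: [-3.126, -0.311, -0.0]
ft_force: [0.5, 0.6, -0.5]
width: 1.001
grip_force: 0.0
```

Call:
{"method": "carry_out", "body": {
  "deltas": [
    [[0,0,0,0.3,-4.5,0,9.4],[0,0,0,0.3,-4.5,0,9.4],[0,0,0,0.2,-4.1,0,9.4],[0,0,0,0,0,0,9.4],[0,0,0,0,0,0,9.4],[0,0,0,0,0,0,9.4],[0,0,0,0,0,0,9.4],[0,0,0,0,0,0,9.4]]
  ]
}}

```text
clock: 18.2
tool_pos: [0.5233, 0.188, 0.2004]
ee_rot: [3.126, 0.31, -0.0]
ft_force: [0.4, -0.2, 0.6]
width: 1.0
grip_force: 0.0
```

Run:
```python
from h import *
im,c=look("wrist",[("sample_tray_a",0),("lid",0),("knob_grip",.044)],f="w8.png")
ct,y=trayfit(c,im,"sample_tray_a",.035,[.597,.206])
for k in range(4):
    print("psi %.3f seat psi %.3f"%(y+k*np.pi/2,-.644+k*np.pi/2))
go(*ct,.1,y); go(*ct,.1,y+np.pi/2)
```

```text
wrist sample_tray_a 0.82 475 169 [ 0.5955 -0.049 ]
wrist sample_tray_a 0.72 279 126 [0.597  0.2036]
wrist lid 0.96 270 228 [0.4661 0.1894]
wrist lid 0.69 165 98 [0.6021 0.343 ]
wrist knob_grip 0.82 152 97 [0.6001 0.341 ]
wrist knob_grip 0.6 269 239 [0.468  0.1899]
sample_tray_a score 0.64 err 0.002 ctr 596.3 204.7 w,h 65.6 65.8 yaw 1.116 keydir 1.099 r 24.6 n 82
psi 1.116 seat psi -0.644
psi 2.686 seat psi 0.927
psi 4.257 seat psi 2.498
psi 5.828 seat psi 4.068
now [0.5231 0.1888 0.2005] psi 0.199 q1 0.19 q6 1.56 tilt [-0. -0.] F [-0.8  0.4 -0.6] T [ 0.02  0.02 -0.06] w 94.2 g 0.0 t 18.4
turn -0.917 ; shift cm before turn [ 7.49 -0.11 10.05]  ; shift after turn [ 4.65  5.88 10.05]
now [0.5231 0.1888 0.2005] psi 0.199 q1 0.19 q6 1.56 tilt [-0. -0.] F [-0.8  0.4 -0.6] T [ 0.02  0.02 -0.06] w 94.2 g 0.0 t 18.4
turn 0.654 ; shift cm before turn [ 7.49 -0.11 10.05]  ; shift after turn [ 5.88 -4.65 10.05]
```

Call:
{"method": "carry_out", "body": {
  "deltas": [
    [[0,0,-0.131,0,0,1,9.4],[0,0,-0.131,0,0,1,9.4],[0,0,-0.131,0,0,1,9.4],[0,0,-0.131,0,0,1,9.4],[0,0,-0.131,0,0,1,9.4],[0,0,-0.131,0,0,1,9.4],[0,0,-0.131,0,0,1,9.4],[0,0,0,2.3,2.9,1,9.4]]
  ]
}}

```text
clock: 19.25
tool_pos: [0.5542, 0.1966, 0.1182]
ee_rot: [-2.66, -1.667, 0.011]
ft_force: [0.9, -0.2, 0.2]
width: 0.997
grip_force: 0.0
```

Call:
{"method": "carry_out", "body": {
  "deltas": [
    [[0,0,0,2.35,2.98,1,9.4],[0,0,0,0,0,1,9.4],[0,0,0,0,0,0,9.4],[0,0,0,0,0,0,9.4],[0,0,0,0,0,0,9.4],[0,0,0,0,0,0,9.4],[0,0,0,0,0,0,9.4],[0,0,0,0,0,0,9.4]]
  ]
}}

```text
clock: 20.05
tool_pos: [0.5962, 0.2053, 0.1011]
ee_rot: [2.664, 1.664, 0.001]
ft_force: [0.2, -0.2, -0.5]
width: 1.006
grip_force: 0.0
```

Run:
```python
from h import *
go(.5963,.2047,.0105,1.116)
im,c=look("wrist",[("sample_tray_a",0)],f="w9.png")
ct,y=trayfit(c,im,"sample_tray_a",.035,[.597,.206])
```

```text
now [0.5962 0.2053 0.1011] psi 1.117 q1 0.19 q6 0.65 tilt [0.001  0.0002] F [ 0.2 -0.2 -0.5] T [-0.05 -0.05 -0.04] w 94.6 g 0.0 t 20.1
turn 0.001 ; shift cm before turn [-0.05  0.02  9.06]  ; shift after turn [-0.05  0.03  9.06]
wrist sample_tray_a 0.56 281 206 [0.5983 0.2056]
sample_tray_a score 0.94 err 0.003 ctr 598.3 206.9 w,h 68.5 64.0 yaw 1.103 keydir 1.132 r 21.4 n 119
```

Call:
{"method": "carry_out", "body": {
  "deltas": [
    [[0,0,0,0,0,2.5,9.4],[0,0,0,0,0,2.5,9.4],[0,0,0,0,0,2.5,9.4],[0,0,0,0,0,1.55,9.4],[0,0,0,0,0,0,9.4],[0,0,0,0,0,0,5],[0,0,0,0,0,0,5],[0,0,0,0,0,0,5]]
  ],
  "grip_force": 15
}}

```text
clock: 21.0
tool_pos: [0.5976, 0.2056, 0.0117]
ee_rot: [2.663, 1.664, 0.005]
ft_force: [0.3, 0.1, 0.2]
width: 0.781
grip_force: 0.0
```

Call:
{"method": "carry_out", "body": {
  "deltas": [
    [[0,0,0,0,0,0,5],[0,0,0,0,0,0,5],[0,0,0,0,0,0,5],[0,0,0,0,0,-4,5],[0,0,0,0,0,-4,5],[0,0,0,0,0,-4,5],[0,0,0,0,0,-3,5],[0,0,0,0,0,0,5]]
  ]
}}

```text
clock: 21.8
tool_pos: [0.5998, 0.2061, 0.1658]
ee_rot: [2.661, 1.663, 0.016]
ft_force: [0.7, -0.3, -0.4]
width: 0.679
grip_force: 15.0
```

Run:
```python
from h import *
go(.5955,-.0270,.16,-.643+.0)
p,a,M,s=pose(); d=np.array([.5955,-.027,.16])-p; print((M.T@d*100).round(2), "turn",a+.643)
im,c=look("wrist",[("sample_tray_a",p[2]-.0105)],f="w10.png")
```

```text
now [0.5998 0.2061 0.1658] psi 1.117 q1 0.19 q6 0.65 tilt [0.0106 0.0022] F [ 0.7 -0.3 -0.4] T [-0.04 -0.12  0.  ] w 63.8 g 15.0 t 21.8
turn -1.382 ; shift cm before turn [-21.14   9.83   0.52]  ; shift after turn [-13.63 -18.91   0.58]
[-21.14   9.83   0.52] turn 1.7599219652718057
wrist sample_tray_a 0.76 357 370 [0.6056 0.0894]
wrist sample_tray_a 0.55 281 241 [0.5995 0.2069]
```

Call:
{"method": "carry_out", "body": {
  "deltas": [
    [[0,0,0,-4.2,1.96,0,5],[0,0,0,-4.2,1.96,0,5],[0,0,0,-4.2,1.96,0,5],[0,0,0,-4.2,1.96,0,5],[0,0,0,-4.3,1.99,0.5,5],[0,0,0.135,0,0,0,5],[0,0,0.135,0,0,0,5],[0,0,0.135,0,0,0,5]]
  ]
}}

```text
clock: 22.7
tool_pos: [0.5894, -0.0279, 0.1509]
ee_rot: [-2.945, -1.083, 0.009]
ft_force: [0.0, -0.2, -1.3]
width: 0.681
grip_force: 15.0
```

Call:
{"method": "carry_out", "body": {
  "deltas": [
    [[0,0,0.135,0,0,0,5],[0,0,0.135,0,0,0,5],[0,0,0.135,0,0,0,5],[0,0,0.135,0,0,0,5],[0,0,0.135,0,0,0,5],[0,0,0.135,0,0,0,5],[0,0,0.135,0,0,0,5],[0,0,0.135,0,0,0,5]]
  ]
}}

```text
clock: 23.5
tool_pos: [0.5894, -0.0271, 0.151]
ee_rot: [-3.087, 0.584, 0.011]
ft_force: [0.4, 0.7, -1.6]
width: 0.682
grip_force: 15.0
```

Call:
{"method": "carry_out", "body": {
  "deltas": [
    [[0,0,0.135,0,0,0,5],[0,0,0.14,0,0,0,5],[0,0,0,0,0,0,5],[0,0,0,0,0,0,5],[0,0,0,0,0,0,5],[0,0,0,0,0,0,5],[0,0,0,0,0,0,5],[0,0,0,0,0,0,5]]
  ]
}}

```text
clock: 24.3
tool_pos: [0.592, -0.0275, 0.155]
ee_rot: [-2.981, 0.992, -0.0]
ft_force: [-0.7, 0.5, -1.3]
width: 0.68
grip_force: 15.0
```

Run:
```python
from h import *
go(.5955,-.0270,.0755,-.643)
im,c=look("wrist",[("sample_tray_a",.035)],f="w11.png")
look("top",[("lid",0),("knob_grip",.044)])
```

```text
now [ 0.592  -0.0275  0.155 ] psi -0.643 q1 -0.19 q6 2.02 tilt [ 0.0002 -0.    ] F [-0.7  0.5 -1.3] T [ 0.08 -0.02 -0.03] w 63.9 g 15.0 t 24.3
turn 0.000 ; shift cm before turn [ 0.24 -0.25  7.95]  ; shift after turn [ 0.25 -0.25  7.95]
wrist sample_tray_a 0.8 280 240 [ 0.5588 -0.0029]
wrist sample_tray_a 0.7 274 201 [ 0.5968 -0.023 ]
top lid 0.78 222 237 [0.4676 0.184 ]
top lid 0.74 156 173 [0.6041 0.3363]
top lid 0.7 406 276 [ 0.3965 -0.2046]
top knob_grip 0.86 217 235 [0.4642 0.1883]
top knob_grip 0.81 148 170 [0.5972 0.3418]
```

View pics/w11.png

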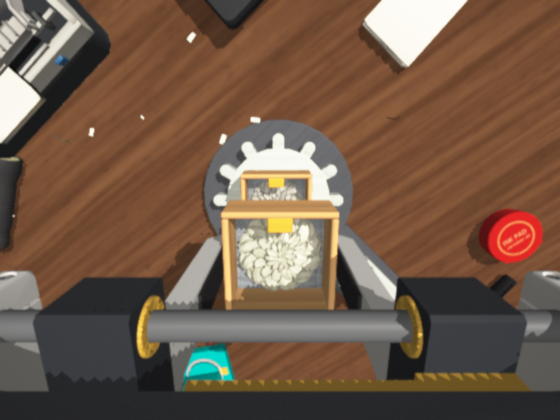

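Run:
```python
from h import *
c=cam("wrist"); p,a,M,s=pose()
f=lambda u,v,z:(M.T@(unproj(c,u,v,z)-p)*100).round(2)
for u,v,z in [(221,209,.1795),(339,209,.1795),(243,172,.07),(312,172,.07)]: print(f(u,v,z))
# edge profile in col 280
im=cv2.imread("pics/w11.png"); print(im[164:222,255].tolist())
```

```text
[ 3.15 -3.17 -2.44]
[ 3.16  3.15 -2.44]
[ 3.56 -3.26  8.51]
[3.57 2.83 8.51]
[[241, 248, 248], [240, 248, 248], [241, 248, 248], [241, 249, 248], [238, 247, 247], [223, 238, 240], [170, 201, 221], [111, 154, 195], [89, 139, 185], [95, 151, 201], [120, 191, 239], [138, 220, 251], [138, 219, 251], [126, 197, 243], [113, 157, 202], [108, 120, 136], [113, 113, 115], [118, 116, 115], [118, 118, 117], [117, 117, 116], [115, 114, 114], [114, 114, 114], [117, 119, 118], [133, 139, 142], [153, 164, 170], [161, 174, 181], [159, 173, 180], [161, 176, 183], [174, 190, 197], [189, 206, 213], [194, 213, 220], [185, 203, 210], [179, 197, 203], [190, 208, 217], [202, 221, 228], [186, 214, 228], [141, 179, 213], [103, 152, 198], [92, 145, 195], [89, 142, 192], [87, 139, 187], [87, 137, 183], [86, 136, 180], [88, 138, 184], [89, 141, 189], [90, 142, 191], [92, 144, 193], [102, 160, 214], [124, 197, 243], [140, 222, 252], [142, 224, 253], [139, 221, 252], [132, 211, 249], [120, 187, 236], [108, 150, 191], [111, 134, 147], [125, 144, 147], [136, 156, 160]]
```

Both keys are on the far side. The shift needed is about +0.36, -0.22 cm; then lower.

Call:
{"method": "carry_out", "body": {
  "deltas": [
    [[0,0,0,0.18,-0.11,1.5,5],[0,0,0,0.18,-0.11,2.0,5],[0,0,0,0,0,2.0,5],[0,0,0,0,0,1.2,5],[0,0,0,0,0,0.5,5],[0,0,0,0,0,0.4,5],[0,0,0,0,0,0.3,5],[0,0,0,0,0,0,5]]
  ]
}}

```text
clock: 25.35
tool_pos: [0.5969, -0.028, 0.0766]
ee_rot: [-2.98, 0.993, -0.002]
ft_force: [0.5, 0.3, -1.9]
width: 0.682
grip_force: 15.0
```

Run:
```python
from h import *
go(.5955,-.0270,.0755,-.643)
```

```text
now [ 0.5969 -0.028   0.0766] psi -0.643 q1 -0.19 q6 2.02 tilt [ 0.0016 -0.0003] F [ 0.5  0.3 -1.9] T [ 0.04 -0.05 -0.03] w 64.1 g 15.0 t 25.4
turn -0.000 ; shift cm before turn [-0.18  0.    0.11]  ; shift after turn [-0.18  0.    0.11]
```

Call:
{"method": "carry_out", "body": {
  "deltas": [
    [[0,0,0,0,0,0.2,5],[0,0,0,0,0,0,5],[0,0,0,0,0,0,8.5],[0,0,0,0,0,0,8.5],[0,0,0,0,0,0,8.5],[0,0,0,0,0,0,8.5],[0,0,0,0,0,-4,8.5],[0,0,0,0,0,-5,8.5]]
  ]
}}

```text
clock: 26.15
tool_pos: [0.5933, -0.0274, 0.1612]
ee_rot: [2.979, -0.993, -0.013]
ft_force: [1.4, -0.2, -0.5]
width: 0.905
grip_force: 0.0
```

Call:
{"method": "carry_out", "body": {
  "deltas": [
    [[0,0,0,-2,0,-3,9.4],[0,0,0,-2,0,-2,9.4],[0,0,0,-2,0,0,9.4],[0,0,0,0,0,0,9.4],[0,0,0,0,0,0,9.4],[0,0,0,0,0,0,9.4],[0,0,0,0,0,0,9.4],[0,0,0,0,0,0,9.4]]
  ]
}}

```text
clock: 26.95
tool_pos: [0.5483, 0.0076, 0.2133]
ee_rot: [2.98, -0.994, -0.002]
ft_force: [0.0, 0.8, -0.3]
width: 1.002
grip_force: 0.0
```

Run:
```python
from h import *
im,c=look("wrist",[("sample_tray_a",.065)],f="w12.png")
trayfit(c,im,"sample_tray_a",.10,[.597,-.027]); trayfit(c,im,"sample_tray_a",.105,[.597,-.027])
go(.531,.328,.2,.2)
```

```text
wrist sample_tray_a 0.82 280 137 [ 0.5989 -0.0305]
sample_tray_a score 0.95 err 0.001 ctr 596.7 -27.3 w,h 63.4 64.3 yaw -0.643 keydir -0.642 r 23.4 n 130
sample_tray_a score 0.95 err 0.001 ctr 596.9 -27.5 w,h 62.3 63.2 yaw -0.643 keydir -0.642 r 23.0 n 130
now [0.5483 0.0079 0.2137] psi -0.643 q1 -0.14 q6 2.07 tilt [-0.0003  0.0001] F [-0.4 -0.3  0. ] T [ 0.08  0.03 -0.02] w 93.9 g 0.0 t 27.1
turn -0.843 ; shift cm before turn [-20.59 -24.57   1.37]  ; shift after turn [  4.67 -31.72   1.37]
```

Stack top is square at (0.5967, -0.0274), yaw -0.643. Next, the lid.

Call:
{"method": "carry_out", "body": {
  "deltas": [
    [[0,0,-0.14,0,0,0,9.4],[0,0,-0.14,0,0,0,9.4],[0,0,-0.14,0,0,0,9.4],[0,0,-0.14,0,0,0,9.4],[0,0,-0.14,0,0,0,9.4],[0,0,-0.143,0,0,0,9.4],[0,0,0,0.7,-4.5,0,9.4],[0,0,0,0.7,-4.5,0,9.4]]
  ]
}}

```text
clock: 27.95
tool_pos: [0.5444, 0.0989, 0.2141]
ee_rot: [-3.126, -0.308, -0.001]
ft_force: [-0.2, -0.2, 0.6]
width: 0.998
grip_force: 0.0
```

Call:
{"method": "carry_out", "body": {
  "deltas": [
    [[0,0,0,0.7,-4.5,0,9.4],[0,0,0,0.7,-4.5,0,9.4],[0,0,0,0.7,-4.5,0,9.4],[0,0,0,0.6,-4.5,0.5,9.4],[0,0,0,0.6,-4.6,0.9,9.4],[0,0,0,0,0,0,9.4],[0,0,0,0,0,0,9.4],[0,0,0,0,0,0,9.4]]
  ]
}}

```text
clock: 28.75
tool_pos: [0.5319, 0.3261, 0.2001]
ee_rot: [3.125, 0.312, 0.0]
ft_force: [0.9, 0.2, 0.6]
width: 1.001
grip_force: 0.0
```

Run:
```python
from h import *
go(.531,.328,.2,.2)
im,c=look("wrist",[("lid",0),("knob_grip",.044)],f="w13.png")
a=im[0:240,140:460]; cv2.imwrite("pics/w13b.png",cv2.resize(a[:,:,::-1],None,fx=2.5,fy=2.5,interpolation=cv2.INTER_CUBIC))
try: trayfit(c,im,"lid",.017,[.603,.343])
except Exception as e: print(e)
```

```text
now [0.5319 0.3261 0.2001] psi 0.199 q1 0.41 q6 1.78 tilt [ 0.0002 -0.0006] F [0.9 0.2 0.6] T [-0.01  0.08 -0.04] w 94.1 g 0.0 t 28.8
turn -0.001 ; shift cm before turn [-0.05 -0.2   0.01]  ; shift after turn [-0.05 -0.2   0.01]
wrist lid 0.91 281 130 [0.6017 0.3388]
wrist lid 0.82 367 255 [0.4644 0.1913]
wrist knob_grip 0.78 278 133 [0.5983 0.3416]
lid score 0.81 err 0.002 ctr 600.6 341.0 w,h 63.9 64.4 yaw 0.252 keydir 0.275 r 25.4 n 38
```

View pics/w13b.png

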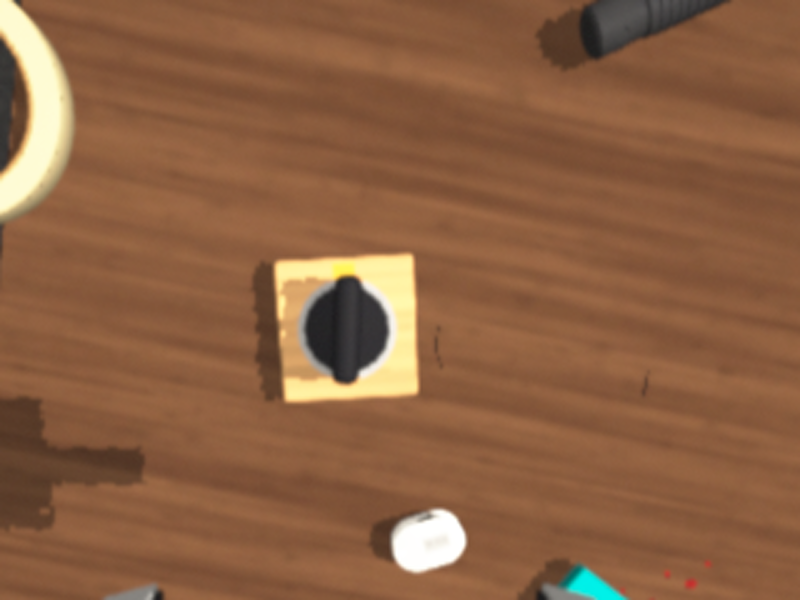

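The lid is at about (345,327) in the crop with its brass mark at the top. The bar lies along the lid's x (knob at 0), and nothing has been knocked. I'll grip the bar with the wrist turned half a turn, leaving room to twist.

Call:
{"method": "carry_out", "body": {
  "deltas": [
    [[0,0,0,3.5,-0.05,0,9.4],[0,0,0,3.5,-0.05,0,9.4],[0,0,-0.145,0,0,0,9.4],[0,0,-0.145,0,0,0,9.4],[0,0,-0.145,0,0,0,9.4],[0,0,-0.145,0,0,0,9.4],[0,0,-0.145,0,0,0,9.4],[0,0,-0.145,0,0,0,9.4]]
  ]
}}

```text
clock: 29.75
tool_pos: [0.6004, 0.3409, 0.2003]
ee_rot: [2.699, 1.607, 0.001]
ft_force: [0.4, -0.0, -0.6]
width: 1.001
grip_force: 0.0
```

Call:
{"method": "carry_out", "body": {
  "deltas": [
    [[0,0,-0.145,0,0,0,9.4],[0,0,-0.145,0,0,0,9.4],[0,0,-0.145,0,0,0,9.4],[0,0,-0.145,0,0,0,9.4],[0,0,-0.145,0,0,0,9.4],[0,0,-0.145,0,0,0,9.4],[0,0,-0.145,0,0,0,9.4],[0,0,-0.145,0,0,0,9.4]]
  ]
}}

```text
clock: 30.55
tool_pos: [0.6004, 0.3409, 0.2003]
ee_rot: [1.377, 2.823, 0.0]
ft_force: [-0.1, -0.1, 0.8]
width: 0.997
grip_force: 0.0
```

Call:
{"method": "carry_out", "body": {
  "deltas": [
    [[0,0,-0.145,0,0,1,9.4],[0,0,-0.145,0,0,1,9.4],[0,0,-0.145,0,0,1,9.4],[0,0,-0.145,0,0,1,9.4],[0,0,-0.145,0,0,1,9.4],[0,0,-0.145,0,0,1,9.4],[0,0,-0.145,0,0,1,6],[0,0,-0.145,0,0,1,6]]
  ]
}}

```text
clock: 31.35
tool_pos: [0.6005, 0.3409, 0.12]
ee_rot: [-0.396, 3.116, 0.0]
ft_force: [-0.7, 0.6, 1.0]
width: 0.87
grip_force: 0.0
```

Run:
```python
from h import *
go(.6006,.341,.0255,.248)
im,c=look("wrist",[("lid",0),("knob_grip",.044)],f="w14.png")
try: trayfit(c,im,"lid",.017,[.601,.341])
except Exception as e: print(e)
```

```text
now [0.6005 0.3409 0.12  ] psi -2.889 q1 0.39 q6 -1.43 tilt [0.0005 0.0001] F [-0.7  0.6  1. ] T [ 0.08 -0.12  0.  ] w 81.7 g 0.0 t 31.4
turn 0.005 ; shift cm before turn [-0.01  0.01  9.45]  ; shift after turn [-0.01  0.01  9.45]
wrist lid 0.83 144 17 [0.4672 0.1833]
wrist lid 0.58 242 88 [0.5026 0.2792]
wrist knob_grip 0.8 280 217 [0.6007 0.3419]
attempt to get argmax of an empty sequence
```

Call:
{"method": "carry_out", "body": {
  "deltas": [
    [[0,0,0,0,0,2.5,6],[0,0,0,0,0,2.5,6],[0,0,0,0,0,2.5,6],[0,0,0,0,0,1.9,6],[0,0,0,0,0,0,6],[0,0,0,0,0,0,0],[0,0,0,0,0,0,0],[0,0,0,0,0,0,0]]
  ],
  "grip_force": 35
}}

```text
clock: 32.35
tool_pos: [0.6014, 0.3426, 0.0281]
ee_rot: [-0.388, 3.114, 0.001]
ft_force: [0.5, 0.2, -0.0]
width: 0.421
grip_force: 0.0
```

Call:
{"method": "carry_out", "body": {
  "deltas": [
    [[0,0,0,0,0,0,0],[0,0,0,0,0,0,0],[0,0,0,0,0,0,0],[0,0,0,0,0,0,0],[0,0,0,0,0,0,0],[0,0,0,0,0,0,0],[0,0,0,0,0,0,0],[0,0,0,0,0,0,0]]
  ]
}}

```text
clock: 33.15
tool_pos: [0.6002, 0.3419, 0.0262]
ee_rot: [-0.389, 3.117, -0.0]
ft_force: [0.5, -0.9, 2.8]
width: 0.124
grip_force: 34.9
```

Call:
{"method": "carry_out", "body": {
  "deltas": [
    [[0,0,0,0,0,-1,0],[0,0,0,0,0,-3,0],[0,0,0,0,0,-4,0],[0,0,0,0,0,-4,0],[0,0,0,0,0,-4,0],[0,0,0,0,0,-3.5,0],[0,0,0,0,0,0,0],[0,0,0,0,0,0,0]]
  ]
}}

```text
clock: 33.95
tool_pos: [0.5999, 0.3423, 0.2213]
ee_rot: [-0.389, 3.117, 0.001]
ft_force: [-0.1, -0.1, -2.2]
width: 0.124
grip_force: 34.9
```

Run:
```python
from h import *
im=save("wrist","w15.png"); c=cam("wrist")
go(.5962,-.0272,.21,-.643)
p,a,M,s=pose()
for d in bot.silhouettes("wrist","lid")[:3]:
    ys,xs=np.nonzero(d["pixels"]); print(d["score"],xs.min(),xs.max(),ys.min(),ys.max())
```

```text
now [0.5987 0.3417 0.219 ] psi -2.893 q1 0.39 q6 -1.43 tilt [-0.0031 -0.001 ] F [-0.8 -0.5 -2.3] T [ 0.11 -0.13 -0.04] w 11.1 g 34.9 t 34.0
turn 0.891 ; shift cm before turn [  9.31 -35.7    0.93]  ; shift after turn [-21.92 -29.68   0.9 ]
0.93 139 215 0 84
0.74 227 328 188 296
```

View pics/w15.png

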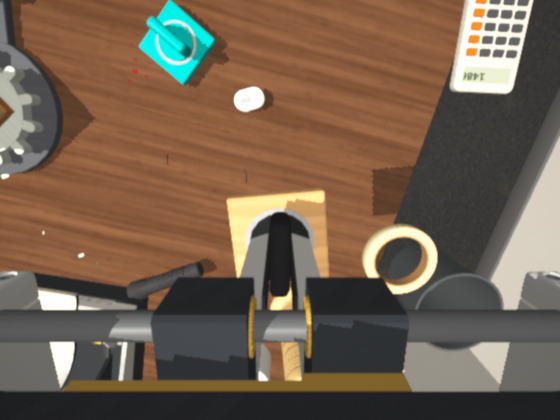

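The lid is held by the bar but turned about 0.087 rad counter-clockwise relative to the tool (its front edge runs (228,199)→(323,191)). I'll allow for that in the final turn.

Call:
{"method": "carry_out", "body": {
  "deltas": [
    [[0,0,0,1.16,-4.46,0,0],[0,0,0,1.16,-4.46,0,0],[0,0,0,1.16,-4.46,0,0],[0,0,0,1.16,-4.46,0,0],[0,0,0,1.16,-4.46,0,0],[0,0,0,1.16,-4.46,0,0],[0,0,0,1.16,-4.46,0,0],[0,0,0,1.16,-4.46,0,0]]
  ]
}}

```text
clock: 34.85
tool_pos: [0.5955, -0.028, 0.2176]
ee_rot: [0.388, -3.112, -0.003]
ft_force: [-0.1, -0.1, -1.9]
width: 0.126
grip_force: 34.9
```

Call:
{"method": "carry_out", "body": {
  "deltas": [
    [[0,0,0.14,0,0,0.5,0],[0,0,0.14,0,0,0.5,0],[0,0,0.14,0,0,0.5,0],[0,0,0.14,0,0,0.5,0],[0,0,0.14,0,0,0.5,0],[0,0,0.14,0,0,0.5,0],[0,0,0.138,0,0,0,0],[0,0,0,0,0,0,0]]
  ]
}}

```text
clock: 35.65
tool_pos: [0.5956, -0.0262, 0.1876]
ee_rot: [-1.119, -2.929, 0.001]
ft_force: [0.0, -0.5, -1.0]
width: 0.126
grip_force: 34.9
```

Call:
{"method": "carry_out", "body": {
  "deltas": [
    [[0,0,0,0,0,0,0],[0,0,0,0,0,0,0],[0,0,0,0,0,0,0],[0,0,0,0,0,0,0],[0,0,0,0,0,0,0],[0,0,0,0,0,0,0],[0,0,0,0,0,0,0],[0,0,0,0,0,0,0]]
  ]
}}

```text
clock: 36.45
tool_pos: [0.5977, -0.0266, 0.191]
ee_rot: [1.121, 2.935, 0.0]
ft_force: [-0.3, 0.1, -1.1]
width: 0.127
grip_force: 34.9
```

Run:
```python
from h import *
im=save("wrist","w16.png"); c=cam("wrist")
go(.5962,-.0272,.1212,-.73)
p,a,M,s=pose()
a=cv2.imread("pics/w16.png")[130:290,180:380]; cv2.imwrite("pics/w16b.png",cv2.resize(a,None,fx=3.7,fy=3.7,interpolation=cv2.INTER_CUBIC))
```

```text
now [ 0.5977 -0.0267  0.191 ] psi 2.412 q1 -0.19 q6 -1.03 tilt [ 0.0001 -0.    ] F [-0.4 -1.  -2.3] T [ 0.03 -0.13  0.03] w 11.9 g 34.9 t 36.5
turn 0.000 ; shift cm before turn [ 0.08 -0.14  6.98]  ; shift after turn [ 0.07 -0.14  6.98]
```

View pics/w16b.png

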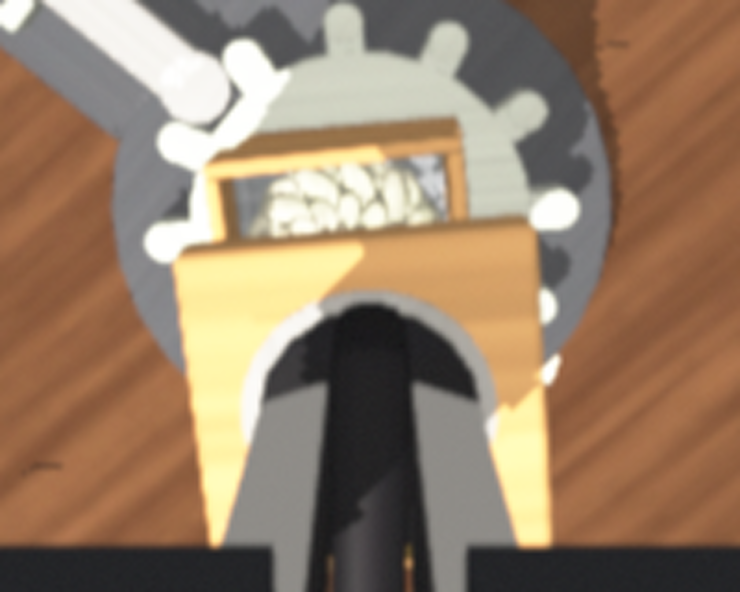

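The lid's edge runs parallel to the tray rim (slopes about 0.1) and the brake nose is still engaged. Checking the position offset numerically.

Run:
```python
from h import *
c=cam("wrist"); p,a,M,s=pose()
f=lambda u,v,z:(M.T@(unproj(c,180+u/3.7,130+v/3.7,z)-p)*100).round(2)
for n,l,z in [("lid",[(174,264),(535,226),(353,246)],.182),("tray",[(205,170),(463,142),(334,156)],.100)]:
    P=np.array([f(u,v,z)[:2] for u,v in l]); e=P[1]-P[0]; L=np.linalg.norm(e); t=e/L; nrm=np.array([-t[1],t[0]]); nrm*=np.sign(nrm[0])
    print(n,P.tolist(),"L",L.round(2),"slope",np.arctan2(e[0],e[1]).round(3),"centre",((P[0]+P[1])/2-nrm*3.2).round(2))
```

```text
lid [[2.8, -3.33], [3.48, 2.94], [3.13, -0.21]] L 6.31 slope 0.108 centre [-0.04  0.15]
tray [[3.18, -3.93], [3.86, 2.36], [3.52, -0.77]] L 6.33 slope 0.108 centre [ 0.34 -0.44]
```

The tray estimate differs from the earlier ones by a few mm, so I'll step back and re-measure the tower the reliable way.

Call:
{"method": "carry_out", "body": {
  "deltas": [
    [[0,0,0,-2.5,0,-1,0],[0,0,0,-2.5,0,-1,0],[0,0,0,-2,0,0,0],[0,0,0,0,0,0,0],[0,0,0,0,0,0,0],[0,0,0,0,0,0,0],[0,0,0,0,0,0,0],[0,0,0,0,0,0,0]]
  ]
}}

```text
clock: 37.3
tool_pos: [0.6493, -0.0727, 0.2109]
ee_rot: [-1.12, -2.935, -0.0]
ft_force: [-0.5, 0.4, -2.7]
width: 0.12
grip_force: 34.9
```

Run:
```python
from h import *
im,c=look("wrist",[("sample_tray_a",.065),("brake_grip",.056)],f="w17.png")
trayfit(c,im,"sample_tray_a",.10,[.597,-.027])
go(.5962,-.0272,.1212,-.73)
for d in bot.silhouettes("wrist","lid"):
    m=d["pixels"]; ys,xs=np.nonzero(m); print(d["score"],xs.min(),xs.max(),ys.min(),ys.max())
    if ys.max()>200:
        p,a,M,s=pose(); fx=[]
        for u in range(xs.min()+6,xs.max()-5,3): fx.append((u,np.nonzero(m[:,u])[0].min()))
        Q=np.array([(M.T@(unproj(c,u,v,p[2]-.009)-p))[:2]*100 for u,v in fx]); k=np.polyfit(Q[:,1],Q[:,0],1); print("front edge slope",k, "yrange",Q[0],Q[-1])
```

```text
wrist sample_tray_a 0.93 274 128 [ 0.591  -0.0273]
wrist brake_grip 0.58 169 39 [ 0.4567 -0.0484]
sample_tray_a score 0.60 err 0.008 ctr 589.4 -27.0 w,h 64.2 64.7 yaw -0.622 keydir -0.628 r 25.2 n 125
now [ 0.6497 -0.0731  0.2111] psi 2.412 q1 -0.24 q6 -1.09 tilt [ 0.0001 -0.    ] F [-0.  -0.2 -1. ] T [-0.04 -0.12 -0.03] w 12.0 g 34.9 t 37.5
turn 0.000 ; shift cm before turn [ 7.05 -0.14  8.98]  ; shift after turn [ 7.05 -0.15  8.99]
0.7 227 328 188 296
front edge slope [0.08384132 3.54554244] yrange [ 3.2697802  -2.92217307] [3.73267896 2.64268252]
0.27 154 242 20 99
```

The tower and brake both read about 7 mm lower in x than before. I'll check with the fixed cameras whether the stand really moved.

Run:
```python
from h import *
for n,boxes in [("scene",{"stand":(225,160,345,215),"wheelbase":(230,170,300,210),"rails":(300,185,345,215),"tin":(350,155,380,180),"decoy":(245,245,290,285)}),("top",{"stand":(300,205,360,280),"tin":(390,255,430,295),"decoy":(195,212,247,262)})]:
    im=save(n,n+"17.png")[:,:,::-1]; old=cv2.imread(f"pics/{n}0.png")
    for k,(x0,y0,x1,y1) in boxes.items():
        t=old[y0:y1,x0:x1]; r=cv2.matchTemplate(im[y0-15:y1+15,x0-15:x1+15].copy(),t,cv2.TM_CCOEFF_NORMED); _,v,_,l=cv2.minMaxLoc(r); print(n,k,round(v,3),l[0]-15,l[1]-15)
im,c=look("wrist",[("seat",.035),("brake_grip",.056),("lid",0),("loupe",0),("ink_tin",0)],.3)
```

```text
scene stand 0.656 -1 0
scene wheelbase 0.735 0 0
scene rails 0.868 -8 -2
scene tin 0.999 0 0
scene decoy 0.996 0 0
top stand 0.276 -11 -12
top tin 0.092 -15 -4
top decoy 0.997 0 0
wrist brake_grip 0.95 171 39 [ 0.4586 -0.047 ]
wrist lid 0.72 278 235 [ 0.7001 -0.1203]
wrist ink_tin 0.73 62 111 [ 0.4009 -0.2113]
```

The stand has not moved, so the offset is wrist-camera bias in this orientation. I'll rely on the positions confirmed by the earlier placements, about (0.595, -0.027).

Call:
{"method": "carry_out", "body": {
  "deltas": [
    [[0,0,0,2.4,-0.07,0,0],[0,0,0,2.4,-0.07,0.5,0],[0,0,0,2.35,-0.07,1.5,0],[0,0,0,0,0,2.5,0],[0,0,0,0,0,2.5,0],[0,0,0,0,0,0.5,0],[0,0,0,0,0,0,0],[0,0,0,0,0,0,0]]
  ]
}}

```text
clock: 38.75
tool_pos: [0.5963, -0.0276, 0.1373]
ee_rot: [1.121, 2.933, 0.001]
ft_force: [-0.0, 0.5, -1.0]
width: 0.121
grip_force: 34.9
```

Call:
{"method": "carry_out", "body": {
  "deltas": [
    [[0,0,0,0,0,0,0],[0,0,0,0,0,0.3,0],[0,0,0,0,0,0.3,0],[0,0,0,0,0,0.3,0],[0,0,0,0,0,0.3,0],[0,0,0,0,0,0.2,0],[0,0,0,0,0,0,0],[0,0,0,0,0,0,0]]
  ]
}}

```text
clock: 39.55
tool_pos: [0.5957, -0.0274, 0.1258]
ee_rot: [1.12, 2.933, -0.0]
ft_force: [-6.1, -0.1, 15.6]
width: 0.122
grip_force: 34.9
```

Run:
```python
from h import *
go(.595,-.027,.1212,-.73)
```

```text
now [ 0.5957 -0.0274  0.1258] psi 2.412 q1 -0.19 q6 -1.03 tilt [ 0.0015 -0.0006] F [-6.1 -0.1 15.6] T [ 0.21  1.18 -0.  ] w 11.5 g 34.9 t 39.5
turn 0.000 ; shift cm before turn [ 0.08 -0.02  0.46]  ; shift after turn [ 0.08 -0.02  0.46]
```

It rests 5 mm high, and the sideways force points toward -x, as the visual reading suggested. Nudging that way.

Call:
{"method": "carry_out", "body": {
  "deltas": [
    [[0,0,0,0,0,-0.1,0],[0,0,0,0.08,-0.07,0,0],[0,0,0,0.08,-0.07,0,0],[0,0,0,0,0,0,0],[0,0,0,0.04,-0.03,0,0],[0,0,0,0,0,0,0],[0,0,0,0,0,0,0],[0,0,0,0,0,0,0]]
  ]
}}

```text
clock: 40.35
tool_pos: [0.595, -0.0273, 0.1259]
ee_rot: [1.119, 2.929, 0.003]
ft_force: [-0.6, 0.2, 7.6]
width: 0.124
grip_force: 34.9
```

Run:
```python
from h import *
go(.595,-.027,.1212,-.73)
```

```text
now [ 0.595  -0.0273  0.1259] psi 2.412 q1 -0.19 q6 -1.03 tilt [ 0.006  -0.0005] F [-0.6  0.2  7.6] T [ 0.22 -0.14 -0.02] w 11.7 g 34.9 t 40.4
turn 0.000 ; shift cm before turn [0.02 0.02 0.47]  ; shift after turn [0.02 0.02 0.47]
```

Call:
{"method": "carry_out", "body": {
  "deltas": [
    [[0,0,0,0.04,-0.04,0,0],[0,0,0,0.04,-0.03,0,0],[0,0,0,0.04,-0.04,0,0],[0,0,0,0.04,-0.03,0,0],[0,0,0,0.04,-0.04,0,0],[0,0,0,0,0,0,0],[0,0,0,0,0,0,0],[0,0,0,0,0,0,0]]
  ]
}}

```text
clock: 41.15
tool_pos: [0.5932, -0.0274, 0.1256]
ee_rot: [1.119, 2.927, 0.004]
ft_force: [4.5, 1.4, 6.8]
width: 0.126
grip_force: 34.9
```

Run:
```python
from h import *
go(.595,-.027,.1212,-.73)
```

```text
now [ 0.5932 -0.0274  0.1256] psi 2.411 q1 -0.19 q6 -1.03 tilt [ 0.0082 -0.0004] F [4.5 1.4 6.8] T [ 0.33 -1.01 -0.06] w 11.8 g 34.9 t 41.1
turn -0.000 ; shift cm before turn [-0.1   0.14  0.44]  ; shift after turn [-0.1   0.15  0.44]
```

Call:
{"method": "carry_out", "body": {
  "deltas": [
    [[0,0,0,-0.04,-0.045,0,0],[0,0,0,-0.04,-0.045,0,0],[0,0,0,-0.04,-0.045,0,0],[0,0,0,-0.02,-0.02,0,0],[0,0,0,0,0,0,0],[0,0,0,0,0,0,0],[0,0,0,0,0,0,0],[0,0,0,0,0,0,0]]
  ]
}}

```text
clock: 41.95
tool_pos: [0.5892, -0.0293, 0.1222]
ee_rot: [-1.121, -2.933, 0.001]
ft_force: [0.4, 0.0, -1.7]
width: 0.126
grip_force: 34.9
```

Run:
```python
from h import *
go(.594,-.029,.1212,-.73)
```

```text
now [ 0.5892 -0.0293  0.1222] psi 2.412 q1 -0.20 q6 -1.04 tilt [-0.0016  0.0001] F [ 0.4  0.  -1.7] T [-0.02 -0.18 -0.02] w 11.8 g 34.9 t 42.0
turn 0.000 ; shift cm before turn [-0.34  0.35  0.1 ]  ; shift after turn [-0.34  0.34  0.1 ]
```

It dropped to z = 0.122 with no force. Pressing gently to confirm it's home.

Call:
{"method": "carry_out", "body": {
  "deltas": [
    [[0,0,0,0,0,0.1,0],[0,0,0,0,0,0.1,0],[0,0,0,0,0,0.1,0],[0,0,0,0,0,0.1,0],[0,0,0,0,0,0,0],[0,0,0,0,0,0,0],[0,0,0,0,0,0,0],[0,0,0,0,0,0,0]]
  ]
}}

```text
clock: 42.75
tool_pos: [0.5899, -0.0294, 0.1211]
ee_rot: [1.121, 2.934, -0.0]
ft_force: [-4.2, 0.0, 8.4]
width: 0.124
grip_force: 34.9
```

Run:
```python
from h import *
go(.594,-.029,.1212,-.73)
look("scene",[("lid",.095),("sample_tray_a",.065),("knob_grip",.139)],f="s18.png")
```

```text
now [ 0.5899 -0.0294  0.1211] psi 2.412 q1 -0.20 q6 -1.04 tilt [ 0.0003 -0.0004] F [-4.2  0.   8.4] T [ 0.1   0.78 -0.03] w 11.6 g 34.9 t 42.8
turn 0.000 ; shift cm before turn [-0.28  0.3  -0.01]  ; shift after turn [-0.28  0.3  -0.01]
scene lid 0.95 266 158 [ 0.5885 -0.0201]
scene lid 0.77 269 268 [0.4329 0.2461]
scene sample_tray_a 0.88 265 175 [0.5792 0.0013]
scene sample_tray_a 0.88 267 168 [ 0.5868 -0.0224]
scene knob_grip 0.57 268 254 [0.433  0.2479]
scene knob_grip 0.43 267 139 [ 0.5936 -0.0348]
```

Home: hard stop at z = 0.1211. Turning the knob clockwise.

Call:
{"method": "carry_out", "body": {
  "deltas": [
    [[0,0,0,0,0,-0.15,0],[0,0,0.1,0,0,0,0],[0,0,0.1,0,0,0,0],[0,0,0.1,0,0,0,0],[0,0,0.1,0,0,0,0],[0,0,0.1,0,0,0,0],[0,0,0,0,0,0,0],[0,0,0,0,0,0,0]]
  ],
  "grip_force": 45
}}

```text
clock: 43.75
tool_pos: [0.5911, -0.0293, 0.1212]
ee_rot: [1.809, 2.566, 0.003]
ft_force: [2.4, 1.4, 2.3]
width: 0.123
grip_force: 44.9
```

Run:
```python
from h import *
go(.59,-.029,.1212,-.73-.5)
```

```text
now [ 0.5911 -0.0293  0.1212] psi 1.914 q1 -0.20 q6 -0.54 tilt [ 0.0029 -0.0001] F [2.4 1.4 2.3] T [ 0.09 -0.48  0.03] w 11.6 g 44.9 t 43.8
turn 0.002 ; shift cm before turn [ 0.06 -0.09 -0.  ]  ; shift after turn [ 0.06 -0.09 -0.  ]
```

Call:
{"method": "carry_out", "body": {
  "deltas": [
    [[0,0,0.1,0,0,0,0],[0,0,0.1,0,0,0,0],[0,0,0.1,0,0,0,0],[0,0,0.1,0,0,0,0],[0,0,0.1,0,0,0,0],[0,0,0.05,0,0,0,0],[0,0,0.05,0,0,0,0],[0,0,0.05,0,0,0,0]]
  ]
}}

```text
clock: 44.55
tool_pos: [0.5907, -0.0293, 0.1212]
ee_rot: [2.536, 1.852, 0.002]
ft_force: [1.3, 0.4, 2.0]
width: 0.123
grip_force: 45.0
```

Run:
```python
from h import *
go(.59,-.029,.1212,-.73-1.15)
```

```text
now [ 0.5907 -0.0293  0.1212] psi 1.262 q1 -0.20 q6 0.11 tilt [ 0.0022 -0.0003] F [1.3 0.4 2. ] T [ 0.02 -0.3   0.22] w 11.6 g 45.0 t 44.5
turn 0.000 ; shift cm before turn [ 0.01 -0.08 -0.  ]  ; shift after turn [ 0.01 -0.08 -0.  ]
```

Call:
{"method": "carry_out", "body": {
  "deltas": [
    [[0,0,0.05,0,0,0,0],[0,0,0.05,0,0,0,0],[0,0,0.05,0,0,0,0],[0,0,0.05,0,0,0,0],[0,0,0.05,0,0,0,0],[0,0,0,0,0,0,0],[0,0,0,0,0,0,0],[0,0,0,0,0,0,0]]
  ]
}}

```text
clock: 45.35
tool_pos: [0.591, -0.0293, 0.1212]
ee_rot: [2.746, 1.523, 0.004]
ft_force: [3.6, 0.6, 2.9]
width: 0.125
grip_force: 44.9
```

Run:
```python
from h import *
go(.59,-.029,.1212,-.73-1.4)
```

```text
now [ 0.591  -0.0293  0.1212] psi 1.013 q1 -0.20 q6 0.36 tilt [ 0.0029 -0.0001] F [3.6 0.6 2.9] T [ 0.24 -0.84  0.13] w 11.7 g 44.9 t 45.4
turn 0.001 ; shift cm before turn [-0.03 -0.1   0.  ]  ; shift after turn [-0.03 -0.1   0.  ]
```

Call:
{"method": "carry_out", "body": {
  "deltas": [
    [[0,0,0.05,0,0,0,0],[0,0,0.05,0,0,0,0],[0,0,0.05,0,0,0,0],[0,0,0.05,0,0,0,0],[0,0,0,0,0,0,0],[0,0,0,0,0,0,0],[0,0,0,0,0,0,0],[0,0,0,0,0,0,0]]
  ]
}}

```text
clock: 46.15
tool_pos: [0.5917, -0.0285, 0.1215]
ee_rot: [2.885, 1.241, 0.007]
ft_force: [4.9, 2.6, 2.0]
width: 0.124
grip_force: 44.9
```

Run:
```python
from h import *
go(.59,-.029,.1212,-.73-1.6)
```

```text
now [ 0.5917 -0.0285  0.1215] psi 0.813 q1 -0.20 q6 0.56 tilt [0.0046 0.0013] F [4.9 2.6 2. ] T [ 0.6  -1.16  0.1 ] w 11.6 g 44.9 t 46.1
turn 0.001 ; shift cm before turn [-0.15 -0.09  0.03]  ; shift after turn [-0.15 -0.09  0.03]
```

Run:
```python
from h import *
im=save("wrist","w20.png"); c=cam("wrist"); p,a,M,s=pose(); print(p,a)
for d in bot.silhouettes("wrist","lid"):
    m=d["pixels"].astype(np.uint8); ys,xs=np.nonzero(m); print(round(d["score"],2),xs.min(),xs.max(),ys.min(),ys.max(),m.sum())
for n,z in [("sample_tray_a",.1)]:
    for d in bot.silhouettes("wrist",n):
        m=d["pixels"]; ys,xs=np.nonzero(m); print(n,round(d["score"],2),xs.min(),xs.max(),ys.min(),ys.max(),m.sum())
# line segments in the lid area -> world yaw at z=.112
g=cv2.cvtColor(im,cv2.COLOR_RGB2GRAY); ls=cv2.createLineSegmentDetector().detect(g)[0][:,0]
for x1,y1,x2,y2 in ls:
    if min(x1,x2)>170 and max(x1,x2)<390 and max(y1,y2)<300 and min(y1,y2)>130 and np.hypot(x2-x1,y2-y1)>22:
        A,B=unproj(c,x1,y1,.112)[:2],unproj(c,x2,y2,.112)[:2]; e=B-A
        print(np.round([x1,y1,x2,y2]).astype(int).tolist(),"yaw90 %.3f"%((np.arctan2(e[1],e[0])+.643+np.pi/4)%(np.pi/2)-np.pi/4),A.round(3),B.round(3))
hsv=cv2.cvtColor(im,cv2.COLOR_RGB2HSV); k=cv2.inRange(hsv,(20,150,150),(32,255,255)); n,_,st,cc=cv2.connectedComponentsWithStats(k)
for i in range(1,n):
    if st[i,4]>8 and cc[i][1]<330: print("brass",cc[i].round(),st[i,4],unproj(c,*cc[i],.112).round(3))
```

```text
[ 0.59171928 -0.02853411  0.12147387] 0.8125397925369262
0.83 0 71 87 175 4526
0.57 222 340 179 297 6798
sample_tray_a 0.89 243 324 172 189 550
sample_tray_a 0.63 241 333 176 203 709
[306, 226, 316, 268] yaw90 0.148 [ 0.612 -0.032] [ 0.597 -0.06 ]
[227, 251, 212, 275] yaw90 -0.691 [ 0.562 -0.009] [ 0.541 -0.014]
[338, 211, 245, 180] yaw90 -0.439 [ 0.634 -0.039] [0.605 0.017]
[328, 198, 292, 191] yaw90 -0.331 [ 0.635 -0.028] [ 0.622 -0.008]
[244, 173, 299, 172] yaw90 -0.112 [0.608 0.021] [ 0.633 -0.003]
[307, 277, 382, 277] yaw90 -0.116 [ 0.588 -0.06 ] [ 0.626 -0.096]
[239, 203, 243, 174] yaw90 -0.279 [0.591 0.009] [0.606 0.021]
[209, 241, 187, 269] yaw90 0.783 [0.558 0.005] [0.532 0.001]
[318, 185, 288, 181] yaw90 -0.241 [ 0.636 -0.017] [ 0.624 -0.002]
[195, 197, 202, 226] yaw90 0.038 [0.574 0.031] [0.562 0.015]
[287, 183, 318, 189] yaw90 -0.299 [ 0.622 -0.003] [ 0.634 -0.019]
[360, 221, 361, 182] yaw90 -0.082 [ 0.64  -0.054] [ 0.658 -0.035]
[196, 217, 191, 189] yaw90 -0.014 [0.564 0.022] [0.575 0.037]
[173, 268, 189, 253] yaw90 0.617 [0.526 0.008] [0.542 0.008]
[248, 184, 235, 227] yaw90 -0.428 [0.604 0.014] [ 0.578 -0.001]
[382, 273, 353, 242] yaw90 0.630 [ 0.627 -0.094] [ 0.628 -0.062]
brass [ 32. 161.] 41 [0.516 0.117 0.112]
brass [317. 252.] 74 [ 0.605 -0.051  0.112]
```

Edge fits: the lid has turned 0.43 rad with the stack's play, and the bar is about 1.25 rad clockwise of the lid, so it's about at the stop. Pushing a little more to feel it.

Call:
{"method": "carry_out", "body": {
  "deltas": [
    [[0,0,0.05,0,0,0,0],[0,0,0.05,0,0,0,0],[0,0,0.03,0,0,0,0],[0,0,0,0,0,0,0],[0,0,0,0,0,0,0],[0,0,0,0,0,0,0],[0,0,0,0,0,0,0],[0,0,0,0,0,0,0]]
  ]
}}

```text
clock: 47.1
tool_pos: [0.5915, -0.0284, 0.1215]
ee_rot: [-2.96, -1.051, -0.007]
ft_force: [4.5, 3.8, 3.6]
width: 0.122
grip_force: 44.9
```

```bash
cat > lidyaw.py <<'E'
from h import *
def run():
    im=bot.grab_frame("wrist"); c=cam("wrist")
    g=cv2.cvtColor(im,cv2.COLOR_RGB2GRAY); ls=cv2.createLineSegmentDetector().detect(g)[0][:,0]
    for x1,y1,x2,y2 in ls:
        if min(x1,x2)>210 and max(x1,x2)<350 and max(y1,y2)<275 and min(y1,y2)>150 and np.hypot(x2-x1,y2-y1)>28:
            A,B=unproj(c,x1,y1,.112)[:2],unproj(c,x2,y2,.112)[:2]; e=B-A
            print(np.round([x1,y1,x2,y2]).astype(int).tolist(),"yaw90 %.3f"%((np.arctan2(e[1],e[0])+.643+np.pi/4)%(np.pi/2)-np.pi/4))
E
python3 - <<'E'
from lidyaw import *
go(.59,-.029,.1212,-.73-1.73); run()
E
```

```text
now [ 0.5915 -0.0284  0.1215] psi 0.682 q1 -0.20 q6 0.69 tilt [0.004  0.0017] F [4.5 3.8 3.6] T [ 0.7  -1.    0.03] w 11.5 g 44.9 t 47.1
turn 0.001 ; shift cm before turn [-0.15 -0.04  0.03]  ; shift after turn [-0.15 -0.04  0.03]
[330, 199, 292, 190] yaw90 -0.479
[240, 275, 249, 241] yaw90 -0.517
[338, 211, 289, 194] yaw90 -0.580
[244, 172, 289, 173] yaw90 -0.255
[289, 194, 250, 182] yaw90 -0.573
[319, 185, 291, 182] yaw90 -0.355
[232, 228, 240, 198] yaw90 -0.509
[248, 184, 235, 228] yaw90 -0.560
```

Everything turned along with the tool in that last step, so I need to check whether the wheel and brake still hold. I'll measure the lobe phase and the brake position numerically.

```bash
cat > phase.py <<'E'
from h import *
def phase(im,c,ctr,tag):
    th=np.arange(0,2*np.pi,np.pi/360); r=.063
    g=cv2.cvtColor(im,cv2.COLOR_RGB2GRAY).astype(float); v=[];ok=[]
    for t in th:
        u,w=proj(c,[ctr[0]+r*np.cos(t),ctr[1]+r*np.sin(t),.027]); iu,iw=int(round(u)),int(round(w))
        o=0<=iu<560 and 0<=iw<420; ok.append(o); v.append(g[iw,iu] if o else 0)
    v=np.array(v);ok=np.array(ok)
    # per 60 degree window: contrast of 12-fold harmonic
    for k in range(0,720,60):
        s=slice(k,k+60); 
        if not ok[s].all(): continue
        z=np.mean((v[s]-v[s].mean())*np.exp(-12j*th[s])); print(tag,"sector %d-%d amp %.0f lobe phase deg(mod30) %.1f"%(k/2,k/2+30,abs(z),(-np.degrees(np.angle(z))/12)%30))
E
python3 - <<'E'
from phase import *
for n in ["top","scene"]:
    im=save(n,n+"20.png"); c=cam(n); phase(im,c,(.594,-.0272),n+"now")
    for d in bot.mark_of(n,"brake_grip"):
        v,u=d["at"][0]*420,d["at"][1]*560; print(n,"brake",round(d["score"],2),unproj(c,u,v,.056).round(4)[:2],round(u,1),round(v,1))
im,c=look("wrist",[("brake_grip",.056)],0.2); phase(im,c,(.594,-.0272),"wristnow")
for f in ["top0","scene0","scene17"]:
    im=cv2.imread(f"pics/{f}.png")[:,:,::-1].copy(); phase(im,cam(f[:-1] if f!="scene17" else "scene"),(.594,-.0272),f)
E
```

```text
topnow sector 0-30 amp 5 lobe phase deg(mod30) 1.5
topnow sector 30-60 amp 15 lobe phase deg(mod30) 3.5
topnow sector 60-90 amp 3 lobe phase deg(mod30) 9.2
topnow sector 90-120 amp 19 lobe phase deg(mod30) 6.8
topnow sector 120-150 amp 12 lobe phase deg(mod30) 22.4
topnow sector 150-180 amp 2 lobe phase deg(mod30) 21.5
topnow sector 180-210 amp 1 lobe phase deg(mod30) 17.4
topnow sector 210-240 amp 1 lobe phase deg(mod30) 27.4
topnow sector 240-270 amp 1 lobe phase deg(mod30) 14.6
topnow sector 270-300 amp 25 lobe phase deg(mod30) 22.1
topnow sector 300-330 amp 1 lobe phase deg(mod30) 0.2
topnow sector 330-360 amp 0 lobe phase deg(mod30) 13.9
scenenow sector 0-30 amp 31 lobe phase deg(mod30) 9.5
scenenow sector 30-60 amp 30 lobe phase deg(mod30) 9.3
scenenow sector 60-90 amp 17 lobe phase deg(mod30) 7.9
scenenow sector 90-120 amp 1 lobe phase deg(mod30) 27.7
scenenow sector 120-150 amp 5 lobe phase deg(mod30) 4.9
scenenow sector 150-180 amp 33 lobe phase deg(mod30) 5.5
scenenow sector 180-210 amp 31 lobe phase deg(mod30) 6.5
scenenow sector 210-240 amp 33 lobe phase deg(mod30) 8.0
sc
[... 2224 characters left out ...]
 35 lobe phase deg(mod30) 28.0
scene17 sector 0-30 amp 33 lobe phase deg(mod30) 24.1
scene17 sector 30-60 amp 13 lobe phase deg(mod30) 29.8
scene17 sector 60-90 amp 8 lobe phase deg(mod30) 26.6
scene17 sector 90-120 amp 4 lobe phase deg(mod30) 21.3
scene17 sector 120-150 amp 1 lobe phase deg(mod30) 2.4
scene17 sector 150-180 amp 37 lobe phase deg(mod30) 21.8
scene17 sector 180-210 amp 1 lobe phase deg(mod30) 17.0
scene17 sector 210-240 amp 31 lobe phase deg(mod30) 23.0
scene17 sector 240-270 amp 3 lobe phase deg(mod30) 26.3
scene17 sector 270-300 amp 12 lobe phase deg(mod30) 15.7
scene17 sector 300-330 amp 20 lobe phase deg(mod30) 10.5
scene17 sector 330-360 amp 32 lobe phase deg(mod30) 23.3
```

The lobe phase moved from about 22.5° to 8.3°. The knob has stayed at 1.25 rad relative to the lid while the wheel cammed past the nose after the stop. So the knob is locked: total turn 1.73 = play 0.3 + knob 1.17 + wheel 0.26. I'll release and go to the brake.

Call:
{"method": "carry_out", "body": {
  "deltas": [
    [[0,0,0,0,0,0,5],[0,0,0,0,0,0,5],[0,0,0,0,0,0,5],[0,0,0,0,0,0,5],[0,0,0,0,0,-2.5,5],[0,0,0,0,0,-3,5],[0,0,0,0,0,-4,5],[0,0,0,0,0,-3,5]]
  ]
}}

```text
clock: 48.25
tool_pos: [0.5899, -0.0295, 0.2474]
ee_rot: [2.96, 1.05, 0.001]
ft_force: [1.6, -0.7, -0.9]
width: 0.529
grip_force: 0.0
```

Call:
{"method": "carry_out", "body": {
  "deltas": [
    [[0,0,0.14,0,0,0,5],[0,0,0.14,0,0,0,5],[0,0,0.14,0,0,0,5],[0,0,0.14,0,0,0,5],[0,0,0,-4,0,0,5],[0,0,0,-4,0,0,5],[0,0,0,-4,0,0,5],[0,0,0,0,0,0,5]]
  ]
}}

```text
clock: 49.05
tool_pos: [0.4656, -0.0435, 0.2438]
ee_rot: [-3.135, -0.189, 0.008]
ft_force: [0.3, -1.5, -0.2]
width: 0.53
grip_force: 0.0
```

Run:
```python
from phase import *
from lidyaw import run
im,c=look("wrist",[("brake_grip",.056),("lid",.095),("knob_grip",.139)],0.2,f="w21.png"); phase(im,c,(.594,-.0272),"w")
trayfit(c,im,"lid",.112,[.594,-.027])
for d in bot.silhouettes("wrist","brake_grip"):
    m=d["pixels"]; ys,xs=np.nonzero(m); print("brake sil",d["score"],xs.min(),xs.max(),ys.min(),ys.max(),xs.mean())
g=cv2.cvtColor(im,cv2.COLOR_RGB2GRAY); x,y=[int(t) for t in proj(c,[.455,-.0465,.065])]; print(x,y)
b=(g[max(0,y-40):y+40,x-25:x+25]<45); ys,xs=np.nonzero(b); 
if len(xs): print("dark",xs.min()+x-25,xs.max()+x-25,ys.min()+y-40,ys.max()+y-40)
go(.452,-.0475,.037,.124)
```

```text
wrist brake_grip 0.69 279 203 [ 0.45   -0.0447]
wrist knob_grip 0.83 96 161 [0.4903 0.1335]
wrist knob_grip 0.64 278 61 [ 0.5967 -0.0267]
w sector 0-30 amp 48 lobe phase deg(mod30) 7.8
w sector 30-60 amp 11 lobe phase deg(mod30) 10.2
w sector 60-90 amp 35 lobe phase deg(mod30) 4.9
w sector 90-120 amp 30 lobe phase deg(mod30) 5.1
w sector 120-150 amp 25 lobe phase deg(mod30) 5.0
w sector 150-180 amp 37 lobe phase deg(mod30) 7.4
w sector 180-210 amp 27 lobe phase deg(mod30) 9.5
w sector 210-240 amp 33 lobe phase deg(mod30) 10.0
w sector 240-270 amp 38 lobe phase deg(mod30) 11.6
w sector 270-300 amp 40 lobe phase deg(mod30) 12.0
w sector 300-330 amp 39 lobe phase deg(mod30) 11.8
w sector 330-360 amp 23 lobe phase deg(mod30) 16.2
lid score 0.92 err 0.192 ctr 488.8 135.5 w,h 56.4 51.7 yaw -2.014 keydir -2.145 r 20.6 n 26
brake sil 0.79 272 288 137 220 280.37831125827813
280 201
dark 278 283 189 216
now [ 0.4719 -0.044   0.2458] psi 0.122 q1 -0.28 q6 1.17 tilt [ 0.0007 -0.0002] F [ 0.1 -0.2 -0. ] T [0.03 0.06 0.02] w 49.8 g 0.0 t 49.4
turn -0.002 ; shift cm before turn [-2.03  0.1  20.88]  ; shift after turn [-2.02  0.1  20.88]
```

The brake handle is now at about (0.450, -0.046), pushed back to roughly 0.011. I'll grip it and draw it fully back.

Call:
{"method": "carry_out", "body": {
  "deltas": [
    [[0,0,0,-2.1,0,3,5],[0,0,0,0,0,4,5],[0,0,0,0,0,4,5],[0,0,0,0,0,4,5],[0,0,0,0,0,3,5],[0,0,0,0,0,2,5],[0,0,0,0,0,0.8,5],[0,0,0,0,0,0,5]]
  ],
  "grip_force": 20
}}

```text
clock: 50.15
tool_pos: [0.4496, -0.0462, 0.0364]
ee_rot: [-3.135, -0.192, 0.004]
ft_force: [-0.9, -0.2, -0.2]
width: 0.531
grip_force: 0.0
```

Call:
{"method": "carry_out", "body": {
  "deltas": [
    [[0,0,0,0,0,0,0],[0,0,0,0,0,0,0],[0,0,0,0,0,0,0],[0,0,0,0,0,0,0],[0,0,0,0,0,0,0],[0,0,0,0,0,0,0],[0,0,0,0,0,0,0],[0,0,0,0,0,0,0]]
  ]
}}

```text
clock: 50.95
tool_pos: [0.4502, -0.0469, 0.0379]
ee_rot: [3.135, 0.192, 0.001]
ft_force: [-1.0, -2.8, 3.8]
width: 0.124
grip_force: 20.0
```

Run:
```python
from h import *
go(.4407,-.0482,.037,.124)
```

```text
now [ 0.4502 -0.0469  0.0379] psi 0.122 q1 -0.29 q6 1.15 tilt [ 0.0007 -0.001 ] F [-1.  -2.8  3.8] T [-0.34  0.19  0.24] w 11.7 g 20.0 t 51.0
turn -0.002 ; shift cm before turn [-0.96  0.01  0.09]  ; shift after turn [-0.96  0.01  0.09]
```

Call:
{"method": "carry_out", "body": {
  "deltas": [
    [[0,0,0,-0.35,0,0,0],[0,0,0,-0.35,0,0,0],[0,0,0,-0.35,0,0,0],[0,0,0,-0.35,0,0,0],[0,0,0,-0.35,0,0,0],[0,0,0,0,0,0,0],[0,0,0,0,0,0,0],[0,0,0,0,0,0,0]]
  ]
}}

```text
clock: 51.75
tool_pos: [0.4382, -0.0486, 0.0383]
ee_rot: [3.135, 0.188, 0.021]
ft_force: [16.3, 1.0, -12.5]
width: 0.124
grip_force: 20.0
```

Run:
```python
from h import *
go(.4407,-.0482,.037,.124)
```

```text
now [ 0.4382 -0.0486  0.0383] psi 0.120 q1 -0.31 q6 1.14 tilt [ 0.0134 -0.0001] F [ 16.3   1.  -12.5] T [ 0.19 -2.82  0.26] w 11.6 g 20.0 t 51.8
turn -0.004 ; shift cm before turn [ 0.25 -0.02  0.13]  ; shift after turn [ 0.25 -0.01  0.13]
```

Hard stop at the back. Releasing, retreating and checking.

Call:
{"method": "carry_out", "body": {
  "deltas": [
    [[0,0,0,0,0,0,5],[0,0,0,0,0,0,5],[0,0,0,0,0,0,5],[0,0,0,0,0,0,5],[0,0,0,0,0,-3,5],[0,0,0,0,0,-4,5],[0,0,0,0,0,-4,5],[0,0,0,0,0,-4,5]]
  ]
}}

```text
clock: 52.55
tool_pos: [0.4315, -0.0482, 0.1886]
ee_rot: [-3.135, -0.191, 0.002]
ft_force: [0.2, -1.0, 0.2]
width: 0.535
grip_force: 0.0
```

Call:
{"method": "carry_out", "body": {
  "deltas": [
    [[0,0,0,2,0,-4,5],[0,0,0,3,0,-2,5],[0,0,0,3,0,0,5],[0,0,0,0,0,0,5],[0,0,0,0,0,0,5],[0,0,0,0,0,0,5],[0,0,0,0,0,0,5],[0,0,0,0,0,0,5]]
  ]
}}

```text
clock: 53.35
tool_pos: [0.511, -0.0388, 0.2472]
ee_rot: [-3.136, -0.191, 0.001]
ft_force: [0.8, -0.3, -0.1]
width: 0.531
grip_force: 0.0
```

Run:
```python
from phase import *
im,c=look("wrist",[("brake_grip",.056),("lid",.095),("knob_grip",.139)],0.2,f="w22.png"); phase(im,c,(.5935,-.0272),"w")
trayfit(c,im,"lid",.112,[.594,-.027])
# dark bar of the knob (z .146)
g=cv2.cvtColor(im,cv2.COLOR_RGB2GRAY); u,v=[int(t) for t in proj(c,[.593,-.0275,.146])]
b=(g[v-45:v+45,u-45:u+45]<60).astype(np.uint8); n,_,st,cc=cv2.connectedComponentsWithStats(b); print("bar comps",st[1:][st[1:,4]>60].tolist(),(u,v))
ls=cv2.createLineSegmentDetector().detect(g)[0][:,0]
for x1,y1,x2,y2 in ls:
    if abs((x1+x2)/2-u)<60 and abs((y1+y2)/2-v)<60 and np.hypot(x2-x1,y2-y1)>20:
        A,B=unproj(c,x1,y1,.112)[:2],unproj(c,x2,y2,.112)[:2]; e=B-A
        print(np.round([x1,y1,x2,y2]).astype(int).tolist(),"ang %.3f"%(np.arctan2(e[1],e[0])%np.pi), A.round(3),B.round(3))
look("scene",[("lid",.095),("brake_grip",.056)])
```

```text
wrist brake_grip 0.63 281 248 [ 0.4316 -0.0495]
wrist lid 0.91 118 193 [0.4916 0.1422]
wrist lid 0.72 279 119 [ 0.5935 -0.0281]
wrist knob_grip 0.65 104 203 [0.4921 0.1337]
wrist knob_grip 0.56 275 118 [ 0.5922 -0.0243]
w sector 0-30 amp 47 lobe phase deg(mod30) 8.6
w sector 30-60 amp 46 lobe phase deg(mod30) 8.1
w sector 60-90 amp 42 lobe phase deg(mod30) 7.2
w sector 90-120 amp 32 lobe phase deg(mod30) 7.8
w sector 120-150 amp 25 lobe phase deg(mod30) 7.4
w sector 150-180 amp 46 lobe phase deg(mod30) 8.2
w sector 180-210 amp 38 lobe phase deg(mod30) 7.8
w sector 210-240 amp 37 lobe phase deg(mod30) 7.8
w sector 240-270 amp 38 lobe phase deg(mod30) 8.6
w sector 270-300 amp 38 lobe phase deg(mod30) 9.1
w sector 300-330 amp 39 lobe phase deg(mod30) 9.5
w sector 330-360 amp 39 lobe phase deg(mod30) 9.6
lid score 0.68 err 0.001 ctr 594.0 -26.4 w,h 64.0 63.9 yaw -1.198 keydir -1.204 r 25.8 n 50
bar comps [[26, 23, 37, 44, 1228]] (278, 117)
[287, 139, 262, 139] ang 1.713 [ 0.575 -0.038] [ 0.571 -0.013]
[257, 122, 261, 99] ang 3.065 [ 0.587 -0.006] [ 0.609 -0.008]
[249, 128, 256, 153] ang 0.382 [0.58  0.002] [ 0.556 -0.008]
[224, 151, 243, 170] ang 0.868 [0.555 0.024] [0.537 0.004]
[246, 127, 240, 106] ang 0.403 [0.581 0.004] [0.6   0.012]
[309, 143, 266, 156] ang 1.976 [ 0.573 -0.061] [ 0.555 -0.019]
[236, 169, 222, 154] ang 0.845 [0.538 0.011] [0.551 0.026]
[308, 173, 328, 155] ang 2.429 [ 0.542 -0.065] [ 0.563 -0.082]
[303, 87, 314, 132] ang 0.397 [ 0.625 -0.047] [ 0.584 -0.065]
[327, 157, 348, 160] ang 1.583 [ 0.561 -0.082] [ 0.561 -0.104]
scene lid 0.91 261 159 [ 0.5975 -0.0122]
scene lid 0.67 268 266 [0.4357 0.2427]
scene brake_grip 0.82 329 186 [ 0.4372 -0.0474]
```

Lid at yaw -1.198 and the seat at about -0.89, so the difference is only the key play. The knob reads about 1.26 rad (its stop). The brake is fully back (about 160 mm), nothing else has moved, and the robot is clear.

```bash
python3 -c "
from cell import bot
print(bot.sign_off())"
```

```text
the job is handed in; nothing more can be done
None
```

I've handed the job in: both trays and the lid are home on the seat, the knob is at its stop and the brake is fully back. One doubt: turning past the stop forced the brake out to about 0.011 before I drew it back. I judge from the angles that the knob had already locked by then, but didn't see it directly.

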